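# Slide the photo scale off the recording board and seat it on the photo stage

### The job

The flat black-and-white photo scale lies sunk flush in the groove of the recording board: slide it along the groove, pressing only lightly, until its end sticks out about 40 mm over the board's front edge, pinch that end by its two long sides and lift it off. Then lay its other end on the seat of the photo stage, slide it in under the blue bridge and push it gently but definitely home against the stop hidden under it, and let go, so that it stays flat in its seat. Use light forces throughout and leave the find, the pebble, the tools and the pots alone.

Things in the scene. Friction and masses are not known exactly. Their poses are not given: they have to be found in the camera images.
- scale_center (a point): Centre (half-way up) of the loose photo scale: rigid plate 140 mm long (x), 50 wide (y), 3 thick (z), 50 to 100 g, white with black checks and a red stripe. Starts flat in the groove, x along groove_edge's x within 0.03 rad, its -x end 10 to 40 mm short of the board's front edge, top flush with the board's face. Over 25 N between it and board or stage damages it.
- groove_edge (a point): Point on the groove's floor, mid-width, at the board's front edge. x points along the groove into the board, y left, z up. The floor is 67 mm above the table. The groove is 54 mm wide, 3 mm deep, 220 mm long, open at the front edge (x = 0), with free space in front down to the table, closed at the far end.
- board: Fixed plywood recording board (slick lacquer), 230 x 220 mm on battens, face 70 mm above the table; origin under its centre, axes as groove_edge. Rubber fingertips grip the scale better than the board does: a shut gripper pressing on it with 5 to 12 N drags it. Two black clips 9 mm high stand on the face at x = 0.07 to 0.11, y = +/-0.075 m.
- seat_mouth (a point): Point on the seat's floor, mid-width, at its mouth. x points into the seat, y left, z up. The floor is 67 mm above the table, with free space before the mouth down to the table. The rigid stop was clamped anew for this shot: its face stands somewhere 78 to 98 mm behind the mouth (x = 0.078 to 0.098 m), hidden under the bridge and not measured: find it by feel with a light push.
- stage: Fixed grey photo stage, 140 x 190 mm; origin under its centre, axes as seat_mouth. On it stands the seat: blue side walls 10 mm high, 56 mm apart, flared to about 61 mm at the mouth. A blue bridge, x = 0.070 to 0.116 m from the mouth, leaves 14 mm free above the seat's floor; its top is 18 mm above that floor. Home, the scale lies flat with its +x end at the stop, 42 to 62 mm of it out of the mouth.
- find: Loose dark fragment of old ship timber, 75 x 34 x 26 mm, lying on the black pad of the photo stage, left (+y) of the seat; origin under its centre. Leave it alone.
- pebble: Loose brown pebble paperweight, 28 mm across, 16 mm high, on the left (+y) half of the recording board; origin under its centre. Leave it alone.
- tape: Loose grey tape measure, 60 x 60 x 34 mm, behind on the table. Leave it alone.
- trowel: Loose pointing trowel, about 250 mm long, lying on the left of the table. Leave it alone.
- brush: Loose brush lying on the right of the table. Leave it alone.
- bowl: Loose terracotta bowl, 110 mm across, 40 mm high, at the back of the table. Leave it alone.
- pencils: Loose dark steel pot of pencils, 70 mm across, on the left of the table. Leave it alone.
Mind the look-alikes: they are no part of the job. What is shaped like the stage but green or turquoise is not meant.

How it is judged:
By the outcome, as a careful person would: the job done as asked, in the order asked, and still so for the second after the job is handed in, with the robot touching nothing.
It also fails if it takes over 62 s, if anything falls off the work surface, if the arm or the gripper's body presses on something with over 40 N, if the wrist force passes 120 N, or if a joint passes its speed limit or range.

### The arm

A 6-joint arm with a two-finger parallel gripper is mounted at the origin on the work surface. World frame = base frame: x ahead of the robot, y to its left, z up, the work surface at z = 0. Lengths are in m, angles in rad, forces in N, time in s.
With the tool pointing down it reaches from about 0.35 to 0.975 m from the base axis. Payload 4.9 kg.
Tool frame: the origin (TCP) lies at the very end of the fingers, on their centre line; the grasp point (between the pads) lies 19 mm behind it (manip.hold_point_z is the distance from the TCP to the grasp point, in m); z points along the fingers, y is the direction in which the jaws open and shut (so a half turn about z gives the same grasp; the last joint's range is limited). The gripper opens to 85 mm and grips with 20 to 120 N. Pads are 22 mm wide; open, the fingers measure 114 mm over their backs; the gripper's body (76 mm by 85 mm) begins 54 mm behind the grasp point. The pads swing forward as they close: fully open they stand 13 mm farther back than shut.
Start: joints at [-1.317, 0.053, 1.613, -0, 1.476, -0.119], TCP at [0.228, -0.582, 0.231] pointing down, gripper open.
Joint ranges: [-3.01, 3.01], [-1.01, 2.22], [0.06, 2.58], [-1.02, 4.17], [0.09, 2.62], [-3.14, 3.14]. Speed limits (rad/s): [2.57, 2.57, 3.14, 3.14, 3.14, 3.14].

### API

Orientations are given as a unit quaternion [w, x, y, z].
In Python, from plant import monitor, grab_frame, camera_params, ticket, manip gives the robot as it stands.
- The arm moves only by the tool play_rows, never from a script. Its argument "commands" is a list of rows, each an object of numbers: "dx", "dy", "dz": the shift along the tool's x, y, z in cm; "rx", "ry", "rz": the turn, a rotation vector about the tool's x, y, z in rad; "claw": the closure, from 0 (fully open) to 1 (shut). In form: [{"dx": .., "dy": .., "dz": .., "rx": .., "ry": .., "rz": .., "claw": ..}, ...]. A call has 1 to 5 rows; each row is the pose to reach, as a shift and turn from the pose measured when the call began, along the tool's axes at that moment; what a row does not reach only later rows make up. A row lasts 1/10 s, in which the tool goes at most 50 mm and 8.59 degrees, less where a joint would pass 70% of its speed; a pose out of reach is approached as far as the arm can. A call with a gripper value outside its range is refused whole. The fingers move at their own pace and stop on an object; the grip force is fixed at half the most. Time passes only in rows, so rows that repeat a pose let the fingers close. It gives the time, the measured TCP pose, the force and the opening at its end, in the units of the state.
- monitor.state(): the state, without advancing time (a new reading comes with each control period).
- grab_frame(name): name is "scene" or "top" or "wrist"; returns the picture (480x640x3 uint8, blue, green, red); there is no depth.
- camera_params(name): a dict with "fx", "fy", "cx", "cy" (pixels), "k1" (the pictures are not rectified: a ray, as slopes to the right and down, at radius r is drawn at 1 + k1 r^2 times it, then the intrinsics apply), "rvec" (rotation vector, rad) and "tvec" (3), from world to camera coordinates, as OpenCV has them; the wrist camera has in their place "tool_from_camera" (4x4, takes a point from camera to tool coordinates, whose origin is the TCP and whose axes are the flange's). Camera axes: x right, y down, z forward; pixel columns grow to the right and rows downward; lengths in m; the calibration is good to about 2 mm. A picture is of the moment at which its call begins: read the wrist's pose just before it. camera_params takes no time and is no camera call.
- ticket.job_done(): hands the job in, once; it reports no verdict.
The state is a dict: "time": time; "joint_pos": joint angles; "joint_vel": joint speeds; "joint_efforts": joint torques, N m; "tool_pos": TCP position; "tool_rot": TCP orientation; "contact_force": force on the tool from outside, world axes, zero at the start; "ft_torque": the same for the moment, N m; "gripper_width": opening from 0.0 (shut) to 1.0 (fully open).
Only numpy, scipy, OpenCV 4.12 (cv2) and the standard library are available. Lean on these libraries where they do the work, as an engineer would, in place of code of your own. Each camera call takes 0.05 s, during which the arm holds its last target.

## Working session

There is one attempt and no reset: what is moved stays moved. The work goes in short steps, Python scripts to look and compute and a tool call to move; the robot and the scene stay as the last step left them, time stands still between calls to the robot, and variables do not carry over. Pictures are saved under pics/ and viewed, and the job is handed in when it is done.

Besides the shell and the picture viewer there is one more tool, called after "Request:" as name(argument=value, ...), one argument or row to a line, values as JSON. play_rows: Moves the arm, as the interface text tells. Its arguments: {"type":"object","properties":{"commands":{"type":"array"}},"required":["commands"]}

```bash
ls; mkdir -p pics
python3 - <<'E'
from plant import monitor, grab_frame, camera_params, ticket, manip
import cv2
for n in ("scene","top","wrist"):
    cv2.imwrite(f"pics/{n}0.png",grab_frame(n)); print(n,camera_params(n))
print(monitor.state()); print([a for a in dir(manip) if a[0]!='_'])
E
```

```text
pics
scene {'fx': 575.7065917350808, 'fy': 575.7065917350808, 'cx': 315.38892865024417, 'cy': 240.47951443116392, 'k1': 0.023915023276524023, 'rvec': array([ 1.21192762,  2.47442289, -0.77741778]), 'tvec': array([ 0.32449675, -0.33289321,  1.99059713])}
top {'fx': 621.5851898373627, 'fy': 621.5851898373627, 'cx': 324.8928772169799, 'cy': 239.76125595286385, 'k1': 0.022923231237799973, 'rvec': array([ 2.16421507, -2.17315757,  0.14017845]), 'tvec': array([-0.00226487,  0.57406264,  1.41227606])}
wrist {'fx': 372.6664129386291, 'fy': 372.6664129386291, 'cx': 313.68054295765205, 'cy': 236.48758416329716, 'k1': -0.05193663610662938, 'tool_from_camera': array([[ 2.68023669e-05, -9.47805524e-01, -3.18849006e-01,
         8.24591405e-02],
       [ 9.99999976e-01,  9.41667377e-05, -1.95858813e-04,
        -3.26206518e-04],
       [ 2.15661035e-04, -3.18848993e-01,  9.47805504e-01,
        -1.42851743e-01],
       [ 0.00000000e+00,  0.00000000e+00,  0.00000000e+00,
         1.00000000e+00]])}
{'time': 0.15, 'joint_pos': array([-1.31701797e+00,  5.32223391e-02,  1.61394868e+00,  4.65297266e-07,
        1.47600344e+00, -1.19010559e-01]), 'joint_vel': array([-0.00273685, -0.00300138, -0.00210722, -0.00157211, -0.00080826,
       -0.00180667]), 'joint_efforts': array([ 9.55773576e-04, -3.94242203e+01, -3.70720875e+01, -2.35051931e-05,
        4.59672083e-03,  2.15378137e-06]), 'tool_pos': array([ 0.22750832, -0.58161185,  0.23035269]), 'tool_rot': array([-7.89123578e-04,  9.82678486e-01,  1.85316937e-01, -5.30227362e-05]), 'contact_force': array([0.26067609, 0.39283956, 0.29312969]), 'ft_torque': array([-0.02129051, -0.04527492, -0.0168057 ]), 'gripper_width': 1.0009734159433767}
['IKError', 'hold_point_z']
```

View pics/scene0.png

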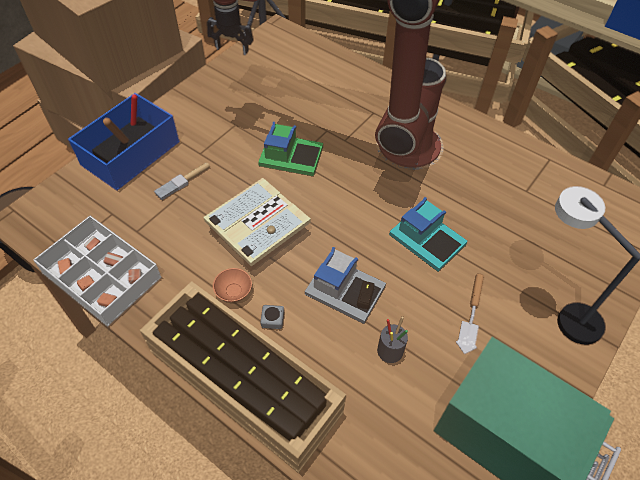

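View pics/top0.png

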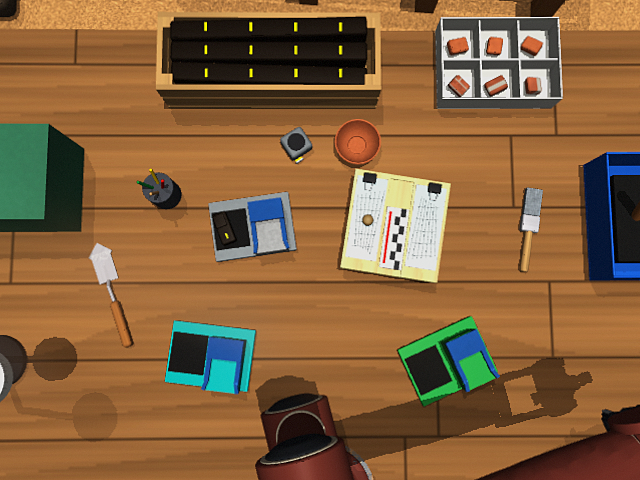

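View pics/wrist0.png

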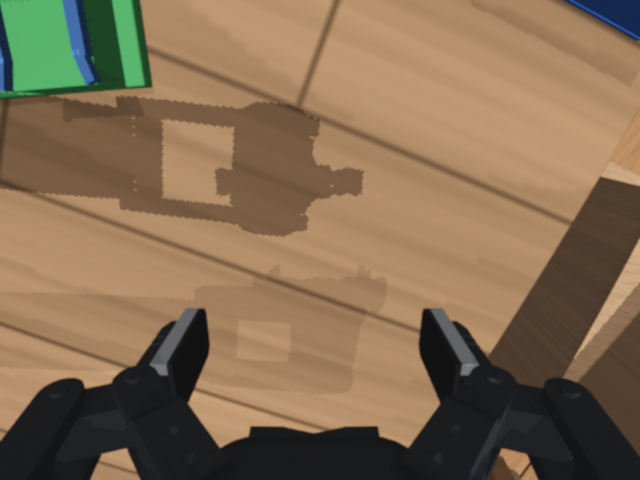

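Candidates: the grey stage at top (252,227), with a turquoise look-alike at (210,357) and a green one at (447,360). I choose the grey one. The scale is at (397,238) on the only board. Close crop next.

```bash
cat > h.py <<'E'
import numpy as np, cv2
from scipy.spatial.transform import Rotation as R
from plant import monitor, grab_frame, camera_params, ticket, manip
def tool(s=None):
    s=s or monitor.state(); q=s['tool_rot']; T=np.eye(4)
    T[:3,:3]=R.from_quat([q[1],q[2],q[3],q[0]]).as_matrix(); T[:3,3]=s['tool_pos']; return T
def campose(n,T=None):
    p=camera_params(n)
    if n=='wrist': return T@p['tool_from_camera']
    M=np.eye(4); M[:3,:3]=R.from_rotvec(p['rvec']).as_matrix(); M[:3,3]=p['tvec']; return np.linalg.inv(M)
def K(n):
    p=camera_params(n); return np.array([[p['fx'],0,p['cx']],[0,p['fy'],p['cy']],[0,0,1]]),np.array([p['k1'],0,0,0.])
def ray(n,px,z,T=None):
    k,d=K(n); u=cv2.undistortPoints(np.array(px,float).reshape(-1,1,2),k,d).reshape(-1,2)
    C=campose(n,T); v=np.c_[u,np.ones(len(u))]@C[:3,:3].T; o=C[:3,3]
    return o+v*((z-o[2])/v[:,2])[:,None]
def proj(n,P,T=None):
    k,d=K(n); C=np.linalg.inv(campose(n,T)); 
    return cv2.projectPoints(np.array(P,float).reshape(-1,3),cv2.Rodrigues(C[:3,:3])[0],C[:3,3],k,d)[0].reshape(-1,2)
E
python3 - <<'E'
import cv2
i=cv2.imread('pics/top0.png')
a=cv2.resize(i[155:295,330:460],None,fx=4.2,fy=4.2,interpolation=cv2.INTER_CUBIC);cv2.imwrite('pics/a.png',a)
a=cv2.resize(i[180:275,200:305],None,fx=6,fy=6,interpolation=cv2.INTER_CUBIC);cv2.imwrite('pics/b.png',a)
E
```

```text
(no output)
```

View pics/a.png

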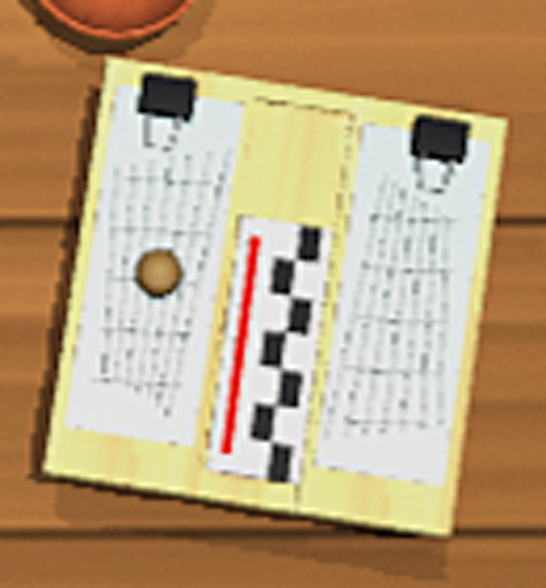

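View pics/b.png

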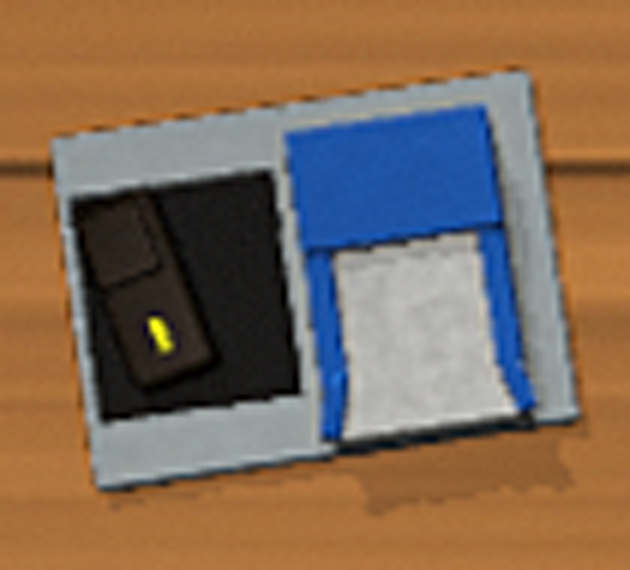

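Run:
```python
from h import *
np.set_printoptions(precision=4,suppress=True)
f=lambda L,s,o:[(x/s+o[0],y/s+o[1]) for x,y in L]
P=ray('top',f([(44,474),(106,57),(508,120),(452,536)],4.2,(330,155)),0.07)
print(P); 
for a,b in((0,1),(3,2),(0,3),(1,2)): d=P[b]-P[a]; print(np.linalg.norm(d),np.arctan2(d[1],d[0]))
P=ray('top',f([(240,217),(326,230),(296,480),(208,470)],4.2,(330,155)),0.07)
print('scale',P); 
for a,b in((3,0),(2,1),(3,2),(0,1)): d=P[b]-P[a]; print(np.linalg.norm(d),np.arctan2(d[1],d[0]))
P=ray('top',f([(340,440),(530,412)],6,(200,180)),0.067);print('mouth',P)
P=ray('top',f([(285,130),(488,106),(502,226),(307,252)],6,(200,180)),0.085);print('bridge',P)
for a,b in((3,0),(2,1),(3,2),(0,1)): d=P[b]-P[a]; print(np.linalg.norm(d),np.arctan2(d[1],d[0]))
```

```text
[[ 0.5059 -0.0389  0.07  ]
 [ 0.7341 -0.0746  0.07  ]
 [ 0.6985 -0.2939  0.07  ]
 [ 0.4718 -0.2574  0.07  ]]
0.23100419033844988 -0.15511295187616056
0.22963844861682806 -0.1593483607245529
0.22114839107528744 -1.7255811242417745
0.22212476531580075 -1.7317404066873794
scale [[ 0.6453 -0.1465  0.07  ]
 [ 0.6381 -0.1932  0.07  ]
 [ 0.5022 -0.1743  0.07  ]
 [ 0.5077 -0.1271  0.07  ]]
0.13898680059705495 -0.14054097932277645
0.1371923680676889 -0.13807574390426514
0.0475551575144821 -1.6878847080352768
0.0472087614725394 -1.7257347000633656
mouth [[0.5398 0.1503 0.067 ]
 [0.5501 0.0788 0.067 ]]
bridge [[0.655  0.17   0.085 ]
 [0.664  0.0939 0.085 ]
 [0.6184 0.0886 0.085 ]
 [0.6087 0.1614 0.085 ]]
0.047073428128668285 0.18438010986161465
0.04593815794917489 0.11726679632022166
0.07346329717077166 -1.4392666779754486
0.07661270986683809 -1.4532885172735002
```

Distances match the given sizes (board 231×221, scale 138×47, bridge 46 long). Moving over the board for a close look.

Request:
play_rows(
  commands=[
    {"dx": 9, "dy": -5.5, "dz": -1, "rz": 0.13},
    {"dx": 13.5, "dy": -8, "dz": -1, "rz": 0.27},
    {"dx": 18, "dy": -11, "dz": -1, "rz": 0.4},
    {"dx": 22.5, "dy": -13.5, "dz": -1, "rz": 0.53},
    {"dx": 27, "dy": -16, "dz": -1, "rz": 0.53},
  ],
)

```text
invalid input
```

```bash
cat >> h.py <<'E'
def need(p,yaw,T=None):
    """tool-axis shift (cm) and rotvec to reach TCP p with tool down, tool x at yaw"""
    T=tool() if T is None else T
    c,s=np.cos(yaw),np.sin(yaw); G=np.array([[c,s,0],[s,-c,0],[0,0,-1.]])
    return np.round(T[:3,:3].T@(np.array(p)-T[:3,3])*100,2), np.round(R.from_matrix(T[:3,:3].T@G).as_rotvec(),3)
E
python3 -c "
from h import *
s=monitor.state();print(s['time'],s['tool_pos'],s['contact_force']);print(need([.56,-.155,.24],-.157))"
```

```text
0.15 [ 0.22750832 -0.58161185  0.23035269] [0.26067609 0.39283956 0.29312969]
(array([ 46.5 , -27.62,  -0.91]), array([-0.002,  0.   ,  0.53 ]))
```

Request:
play_rows(
  commands=[
    {"dx": 4.3, "dy": -2.5, "dz": -1, "rx": 0, "ry": 0, "rz": 0.13, "claw": 0},
    {"dx": 8.6, "dy": -5, "dz": -1, "rx": 0, "ry": 0, "rz": 0.27, "claw": 0},
    {"dx": 12.9, "dy": -7.5, "dz": -1, "rx": 0, "ry": 0, "rz": 0.4, "claw": 0},
    {"dx": 17.2, "dy": -10, "dz": -1, "rx": 0, "ry": 0, "rz": 0.53, "claw": 0},
    {"dx": 21.5, "dy": -12.5, "dz": -1, "rx": 0, "ry": 0, "rz": 0.53, "claw": 0},
  ],
)

```text
time: 0.65
tool_pos: [0.383, -0.3851, 0.2403]
tool_rot: [-0.001, 0.997, -0.08, -0.0]
contact_force: [0.5, -0.7, 0.4]
gripper_width: 0.998
```

```bash
python3 -c "
from h import *
s=monitor.state();print(s['time'],s['tool_pos'],s['contact_force']);print(need([.56,-.155,.24],-.157))"
```

```text
0.65 [ 0.38297311 -0.38507109  0.2402975 ] [ 0.47694749 -0.69135487  0.39141985]
(array([ 13.82, -25.53,   0.06]), array([-0.002,  0.001, -0.003]))
```

Request:
play_rows(
  commands=[
    {"dx": 2.3, "dy": -4.2, "dz": 0, "rx": 0, "ry": 0, "rz": 0, "claw": 0},
    {"dx": 4.6, "dy": -8.5, "dz": 0, "rx": 0, "ry": 0, "rz": 0, "claw": 0},
    {"dx": 6.9, "dy": -12.8, "dz": 0, "rx": 0, "ry": 0, "rz": 0, "claw": 0},
    {"dx": 9.2, "dy": -17, "dz": 0, "rx": 0, "ry": 0, "rz": 0, "claw": 0},
    {"dx": 11.5, "dy": -21.3, "dz": 0, "rx": 0, "ry": 0, "rz": 0, "claw": 0},
  ],
)

```text
time: 1.15
tool_pos: [0.5311, -0.1912, 0.2404]
tool_rot: [-0.001, 0.997, -0.08, -0.0]
contact_force: [0.6, -0.6, 0.4]
gripper_width: 1.001
```

Request:
play_rows(
  commands=[
    {"dx": 2.3, "dy": -4.2, "dz": 0, "rx": 0, "ry": 0, "rz": 0, "claw": 0},
    {"dx": 2.3, "dy": -4.2, "dz": 0, "rx": 0, "ry": 0, "rz": 0, "claw": 0},
  ],
)

```text
time: 1.35
tool_pos: [0.5627, -0.1487, 0.2399]
tool_rot: [-0.002, 0.997, -0.076, -0.0]
contact_force: [0.4, -0.2, -0.0]
gripper_width: 0.995
```

```bash
python3 -c "
from h import *
np.save('T1.npy',tool());cv2.imwrite('pics/w1.png',grab_frame('wrist'));print(need([.56,-.155,.24],-.157))"
```

```text
(array([-0.08,  0.43, -0.02]), array([-0.002,  0.002,  0.002]))
```

View pics/w1.png

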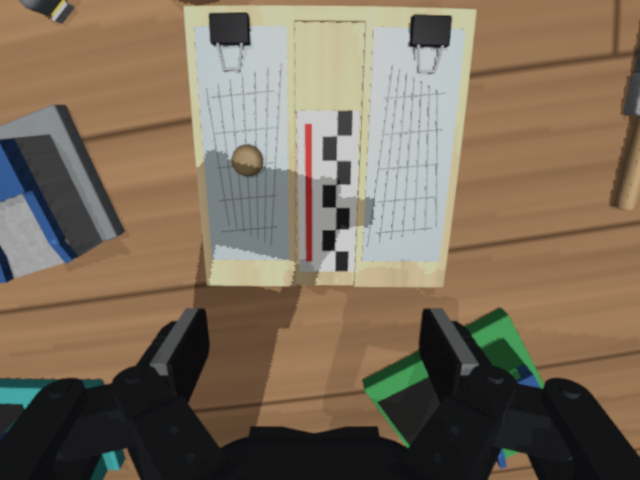

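The wrist view shows the board's front edge at row ~287, the scale from (298,110) to (357,270), and the groove mouth from about (293,287) to (362,287).

Run:
```python
import cv2
i=cv2.imread('pics/w1.png')
cv2.imwrite('pics/c.png',cv2.resize(i[90:300,270:390],None,fx=2.85*1.4,fy=2.85*1.0*1.0,interpolation=cv2.INTER_CUBIC))
cv2.imwrite('pics/d.png',cv2.resize(i[240:300,190:460],None,fx=2.9,fy=8,interpolation=cv2.INTER_CUBIC))
```

```text
(no output)
```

View pics/c.png

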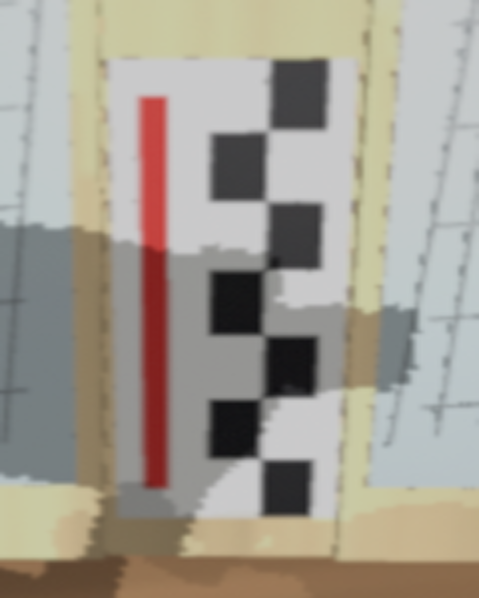

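View pics/d.png

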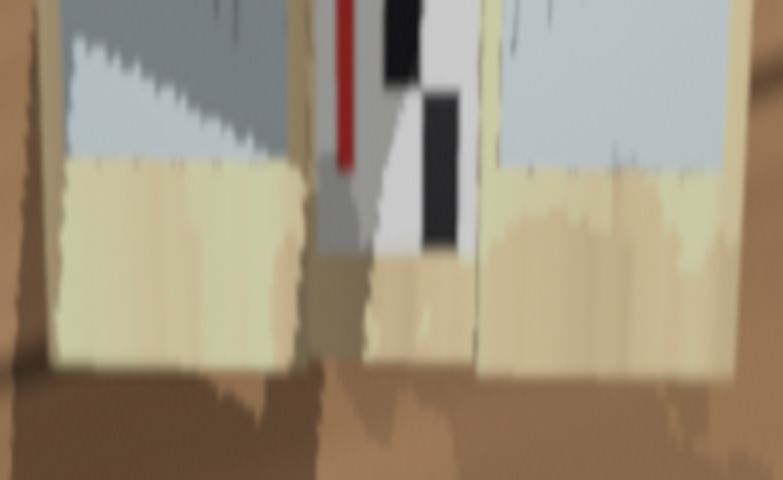

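Run:
```python
from h import *
np.set_printoptions(precision=4,suppress=True)
T=np.load('T1.npy')
f=lambda L,s,o:[(x/s[0]+o[0],y/s[1]+o[1]) for x,y in L]
def edges(P,L):
    for a,b in L: d=P[b]-P[a]; print('  %.4f %.4f'%(np.linalg.norm(d),np.arctan2(d[1],d[0])))
P=ray('wrist',f([(107,60),(357,60),(335,517),(117,517)],(3.99,2.85),(270,90)),.07,T);print('scale',P,P.mean(0));edges(P,[(3,0),(2,1),(3,2),(0,1)])
B=ray('wrist',f([(53,368),(733,380)],(2.9,8),(190,240))+[(185,7),(476,10)],.07,T);print('board',B,B[:2].mean(0),B.mean(0));edges(B,[(0,1),(0,2),(1,3)])
G=ray('wrist',f([(478,364)],(2.9,8),(190,240))+[(366,22),(295,22)],.067,T);print('groove R front, R back, L back',G);edges(G,[(0,1)])
```

```text
scale [[ 0.6466 -0.1469  0.07  ]
 [ 0.6391 -0.1964  0.07  ]
 [ 0.5011 -0.1753  0.07  ]
 [ 0.5086 -0.1259  0.07  ]] [ 0.5738 -0.1611  0.07  ]
  0.1396 -0.1506
  0.1396 -0.1514
  0.0500 -1.7225
  0.0501 -1.7226
board [[ 0.5066 -0.0394  0.07  ]
 [ 0.472  -0.2556  0.07  ]
 [ 0.7344 -0.0762  0.07  ]
 [ 0.6994 -0.2923  0.07  ]] [ 0.4893 -0.1475  0.07  ] [ 0.6031 -0.1659  0.07  ]
  0.2190 -1.7296
  0.2307 -0.1605
  0.2303 -0.1602
groove R front, R back, L back [[ 0.4852 -0.1746  0.067 ]
 [ 0.7031 -0.2094  0.067 ]
 [ 0.7112 -0.1561  0.067 ]]
  0.2206 -0.1587
```

Groove and scale fit the given sizes well: yaw −0.159, groove edge at (0.489, −0.1475), scale 16 mm short of the edge. Now a close look at the stage before touching anything.

```bash
python3 -c "
from h import *
print(need([.59,.12,.24],.14))"
```

```text
(array([ -1.36, -27.21,   0.04]), array([-0.002,  0.001, -0.295]))
```

Request:
play_rows(
  commands=[
    {"dx": -0.2, "dy": -4.9, "dz": 0, "rx": 0, "ry": 0, "rz": -0.1, "claw": 0.5},
    {"dx": -0.4, "dy": -9.8, "dz": 0, "rx": 0, "ry": 0, "rz": -0.2, "claw": 1},
    {"dx": -0.7, "dy": -14.7, "dz": 0, "rx": 0, "ry": 0, "rz": -0.295, "claw": 1},
    {"dx": -0.9, "dy": -19.6, "dz": 0, "rx": 0, "ry": 0, "rz": -0.295, "claw": 1},
    {"dx": -1.1, "dy": -24, "dz": 0, "rx": 0, "ry": 0, "rz": -0.295, "claw": 1},
  ],
)

```text
time: 1.9
tool_pos: [0.5873, 0.0887, 0.2402]
tool_rot: [-0.001, 0.998, 0.069, -0.001]
contact_force: [1.4, 0.1, 0.4]
gripper_width: 0.143
```

Request:
play_rows(
  commands=[
    {"dx": 0, "dy": -3, "dz": 0, "rx": 0, "ry": 0, "rz": 0, "claw": 1},
    {"dx": 0, "dy": -3, "dz": 0, "rx": 0, "ry": 0, "rz": 0, "claw": 1},
  ],
)

```text
time: 2.1
tool_pos: [0.5824, 0.1205, 0.2399]
tool_rot: [-0.001, 0.997, 0.071, -0.001]
contact_force: [0.0, -0.7, -1.2]
gripper_width: -0.005
```

```bash
python3 -c "
from h import *
np.save('T2.npy',tool());i=grab_frame('wrist');cv2.imwrite('pics/w2.png',i);print(need([.59,.12,.24],.14))
cv2.imwrite('pics/w2z.png',cv2.resize(i[0:360,200:500],None,fx=2.66,fy=1.66,interpolation=cv2.INTER_CUBIC))"
```

```text
(array([ 0.74, -0.03, -0.02]), array([-0.001,  0.002,  0.   ]))
```

View pics/w2.png

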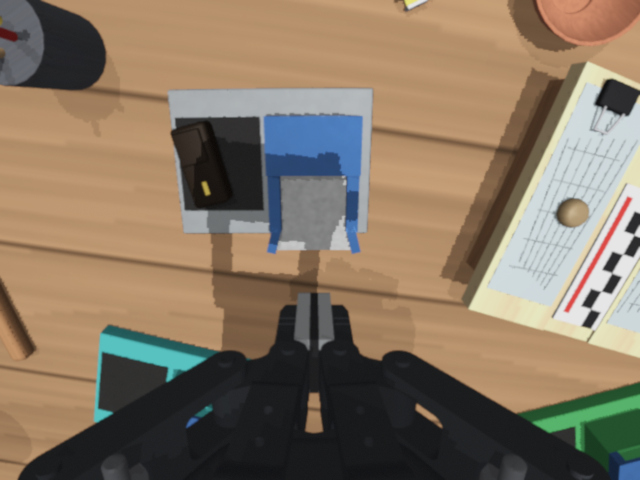

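```bash
python3 -c "
import cv2
i=cv2.imread('pics/w2.png')
cv2.imwrite('pics/w2z.png',cv2.resize(i[100:265,255:375],None,fx=6,fy=3.6,interpolation=cv2.INTER_CUBIC))"
```

```text
(no output)
```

View pics/w2z.png

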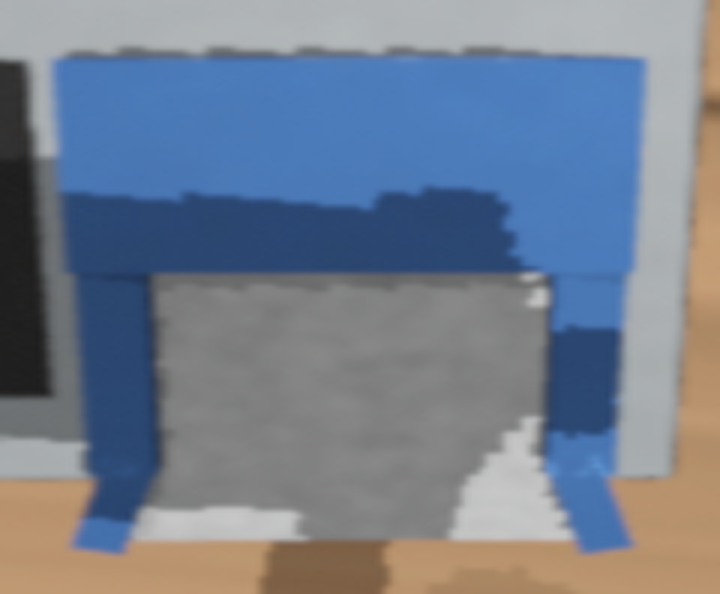

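Run:
```python
from h import *
np.set_printoptions(precision=4,suppress=True)
T=np.load('T2.npy')
f=lambda L:[(x/6+255,y/3.6+100) for x,y in L]
def edges(P,L):
    for a,b in L: d=P[b]-P[a]; print('  %.4f %.4f'%(np.linalg.norm(d),np.arctan2(d[1],d[0])))
B=ray('wrist',f([(70,272),(55,60),(645,58),(632,272)]),.085,T);print('bridge',B,B.mean(0));edges(B,[(0,1),(3,2),(0,3),(1,2)])
M=ray('wrist',f([(130,541),(578,541)]),.067,T);print('mouth',M,M.mean(0));edges(M,[(0,1)])
W=ray('wrist',f([(150,275),(157,465),(545,465),(553,275)]),.077,T);print('walls',W);edges(W,[(1,0),(2,3),(1,2),(0,3)])
y=.14
c=(B.mean(0))[:2]
for y in(.13,.14,.15):
  d=np.array([np.cos(y),np.sin(y)]);print(y,'mouth from bridge',c-d*.093, 'walls lat', [((w[:2]-c)@[-d[1],d[0]]).round(4) for w in W],[((w[:2]-c)@[-d[1],d[0]]).round(4) for w in B])
S=ray('wrist',[(169,89),(373,88),(366,234),(183,234)],.06,T);print('stage plate guess z',S);edges(S,[(0,1),(3,2),(3,0),(2,1)])
```

```text
bridge [[0.61   0.1633 0.085 ]
 [0.6547 0.1699 0.085 ]
 [0.6658 0.0956 0.085 ]
 [0.6206 0.0891 0.085 ]] [0.6378 0.1295 0.085 ]
  0.0452 0.1469
  0.0456 0.1426
  0.0750 -1.4284
  0.0752 -1.4235
mouth [[0.5404 0.1493 0.067 ]
 [0.5501 0.0823 0.067 ]] [0.5453 0.1158 0.067 ]
  0.0676 -1.4278
walls [[0.6094 0.1532 0.077 ]
 [0.5642 0.147  0.077 ]
 [0.5722 0.092  0.077 ]
 [0.6172 0.0985 0.077 ]]
  0.0455 0.1358
  0.0455 0.1447
  0.0556 -1.4280
  0.0552 -1.4284
0.13 mouth from bridge [0.5455 0.1174] walls lat [np.float64(0.0272), np.float64(0.0269), np.float64(-0.0287), np.float64(-0.028)] [np.float64(0.0372), np.float64(0.0379), np.float64(-0.0372), np.float64(-0.0378)]
0.14 mouth from bridge [0.5457 0.1165] walls lat [np.float64(0.0275), np.float64(0.0276), np.float64(-0.028), np.float64(-0.0278)] [np.float64(0.0374), np.float64(0.0377), np.float64(-0.0375), np.float64(-0.0376)]
0.15 mouth from bridge [0.5458 0.1156] walls lat [np.float64(0.0277), np.float64(0.0283), np.float64(-0.0273), np.float64(-0.0275)] [np.float64(0.0376), np.float64(0.0375), np.float64(-0.0377), np.float64(-0.0374)]
stage plate guess z [[0.6653 0.2529 0.06  ]
 [0.6888 0.088  0.06  ]
 [0.5651 0.0707 0.06  ]
 [0.5412 0.2368 0.06  ]]
  0.1666 -1.4291
  0.1678 -1.4280
  0.1251 0.1289
  0.1249 0.1385
```

Seat: yaw 0.142, mouth at (0.5455, 0.1163), wall gap 55–56 mm, bridge 45×75 mm, all plausible. Returning to the scale with the jaws shut.

```bash
python3 -c "
from h import *
print(need([.5935,-.164,.10],-.159))"
```

```text
(array([-2.86, 28.16, 13.95]), array([-0.001,  0.002,  0.299]))
```

Request:
play_rows(
  commands=[
    {"dx": -0.5, "dy": 4.8, "dz": 0, "rx": 0, "ry": 0, "rz": 0.1, "claw": 1},
    {"dx": -1, "dy": 9.6, "dz": 0, "rx": 0, "ry": 0, "rz": 0.2, "claw": 1},
    {"dx": -1.5, "dy": 14.4, "dz": 0, "rx": 0, "ry": 0, "rz": 0.299, "claw": 1},
    {"dx": -2, "dy": 19.2, "dz": 0, "rx": 0, "ry": 0, "rz": 0.299, "claw": 1},
    {"dx": -2.4, "dy": 24, "dz": 0.5, "rx": 0, "ry": 0, "rz": 0.299, "claw": 1},
  ],
)

```text
time: 2.65
tool_pos: [0.5919, -0.1267, 0.2355]
tool_rot: [0.0, 0.997, -0.081, -0.0]
contact_force: [1.2, 0.5, -0.6]
gripper_width: -0.005
```

```bash
python3 -c "
from h import *
print(need([.5935,-.164,.10],-.159))"
```

```text
(array([ 0.77,  3.65, 13.55]), array([ 0.   ,  0.001, -0.003]))
```

Request:
play_rows(
  commands=[
    {"dx": 0.77, "dy": 3.65, "dz": 3, "rx": 0, "ry": 0, "rz": 0, "claw": 1},
    {"dx": 0.77, "dy": 3.65, "dz": 7, "rx": 0, "ry": 0, "rz": 0, "claw": 1},
    {"dx": 0.77, "dy": 3.65, "dz": 11, "rx": 0, "ry": 0, "rz": 0, "claw": 1},
    {"dx": 0.77, "dy": 3.65, "dz": 13.5, "rx": 0, "ry": 0, "rz": 0, "claw": 1},
    {"dx": 0.77, "dy": 3.65, "dz": 14.5, "rx": 0, "ry": 0, "rz": 0, "claw": 1},
  ],
)

```text
time: 3.15
tool_pos: [0.5902, -0.1653, 0.0864]
tool_rot: [-0.001, 0.997, -0.082, -0.004]
contact_force: [-0.9, -0.3, -0.2]
gripper_width: -0.0
```

```bash
python3 -c "
from h import *
s=monitor.state();print(s['time'],s['contact_force']);print(need([.5935,-.164,.07],-.159))"
```

```text
3.15 [-0.8702007  -0.26955545 -0.19698354]
(array([ 0.31, -0.19,  1.64]), array([-0.001,  0.007, -0.006]))
```

Request:
play_rows(
  commands=[
    {"dx": 0.3, "dy": -0.2, "dz": 0.2, "rx": 0, "ry": 0.006, "rz": 0, "claw": 1},
    {"dx": 0.3, "dy": -0.2, "dz": 0.5, "rx": 0, "ry": 0.006, "rz": 0, "claw": 1},
    {"dx": 0.3, "dy": -0.2, "dz": 0.8, "rx": 0, "ry": 0.006, "rz": 0, "claw": 1},
    {"dx": 0.3, "dy": -0.2, "dz": 1.0, "rx": 0, "ry": 0.006, "rz": 0, "claw": 1},
    {"dx": 0.3, "dy": -0.2, "dz": 1.0, "rx": 0, "ry": 0.006, "rz": 0, "claw": 1},
  ],
)

```text
time: 3.65
tool_pos: [0.5939, -0.1639, 0.0772]
tool_rot: [-0.0, 0.997, -0.082, 0.0]
contact_force: [0.3, -0.7, 0.7]
gripper_width: -0.004
```

```bash
python3 -c "
from h import *
s=monitor.state();print(s['time'],s['contact_force']);print(need([.5935,-.164,.07],-.159))"
```

```text
3.65 [ 0.28887768 -0.67007109  0.65346406]
(array([-0.04,  0.01,  0.72]), array([-0.   ,  0.   , -0.005]))
```

Request:
play_rows(
  commands=[
    {"dx": 0, "dy": 0, "dz": 0.15, "rx": 0, "ry": 0, "rz": 0, "claw": 1},
    {"dx": 0, "dy": 0, "dz": 0.3, "rx": 0, "ry": 0, "rz": 0, "claw": 1},
    {"dx": 0, "dy": 0, "dz": 0.45, "rx": 0, "ry": 0, "rz": 0, "claw": 1},
    {"dx": 0, "dy": 0, "dz": 0.55, "rx": 0, "ry": 0, "rz": 0, "claw": 1},
    {"dx": 0, "dy": 0, "dz": 0.6, "rx": 0, "ry": 0, "rz": 0, "claw": 1},
  ],
)

```text
time: 4.15
tool_pos: [0.5938, -0.1639, 0.0709]
tool_rot: [-0.0, 0.997, -0.082, -0.0]
contact_force: [-0.2, -0.5, -0.5]
gripper_width: -0.002
```

Request:
play_rows(
  commands=[
    {"dx": 0, "dy": 0, "dz": 0.05, "rx": 0, "ry": 0, "rz": 0, "claw": 1},
    {"dx": 0, "dy": 0, "dz": 0.1, "rx": 0, "ry": 0, "rz": 0, "claw": 1},
  ],
)

```text
time: 4.35
tool_pos: [0.5939, -0.1639, 0.0701]
tool_rot: [-0.0, 0.997, -0.082, -0.0]
contact_force: [-0.4, 0.1, 2.2]
gripper_width: 0.001
```

Request:
play_rows(
  commands=[
    {"dx": 0, "dy": 0, "dz": 0.04, "rx": 0, "ry": 0, "rz": 0, "claw": 1},
    {"dx": 0, "dy": 0, "dz": 0.04, "rx": 0, "ry": 0, "rz": 0, "claw": 1},
  ],
)

```text
time: 4.55
tool_pos: [0.5941, -0.164, 0.0701]
tool_rot: [-0.0, 0.997, -0.082, 0.0]
contact_force: [-0.5, 1.1, 2.0]
gripper_width: 0.001
```

Request:
play_rows(
  commands=[
    {"dx": 0, "dy": 0, "dz": 0.1, "rx": 0, "ry": 0, "rz": 0, "claw": 1},
    {"dx": 0, "dy": 0, "dz": 0.1, "rx": 0, "ry": 0, "rz": 0, "claw": 1},
  ],
)

```text
time: 4.75
tool_pos: [0.5946, -0.1642, 0.0701]
tool_rot: [0.0, 0.997, -0.082, 0.001]
contact_force: [-0.9, 0.9, 5.5]
gripper_width: -0.001
```

Request:
play_rows(
  commands=[
    {"dx": -0.2, "dy": 0, "dz": 0.14, "rx": 0, "ry": 0, "rz": 0, "claw": 1},
    {"dx": -0.5, "dy": 0, "dz": 0.14, "rx": 0, "ry": 0, "rz": 0, "claw": 1},
    {"dx": -0.9, "dy": 0, "dz": 0.14, "rx": 0, "ry": 0, "rz": 0, "claw": 1},
    {"dx": -1.2, "dy": 0, "dz": 0.14, "rx": 0, "ry": 0, "rz": 0, "claw": 1},
    {"dx": -1.2, "dy": 0, "dz": 0.14, "rx": 0, "ry": 0, "rz": 0, "claw": 1},
  ],
)

```text
time: 5.25
tool_pos: [0.5837, -0.1627, 0.0701]
tool_rot: [0.001, 0.997, -0.082, 0.002]
contact_force: [-0.1, 0.4, 5.7]
gripper_width: 0.002
```

```bash
python3 -c "
from h import *
np.save('T3.npy',tool());cv2.imwrite('pics/w3.png',grab_frame('wrist'));print(need([.5935,-.164,.07],-.159),monitor.state()['contact_force'])
cv2.imwrite('pics/s3.png',grab_frame('top'))"
```

```text
(array([ 1.  , -0.03,  0.01]), array([ 0.001, -0.004, -0.005])) [ 0.30003649 -0.18714838  7.02740498]
```

View pics/w3.png

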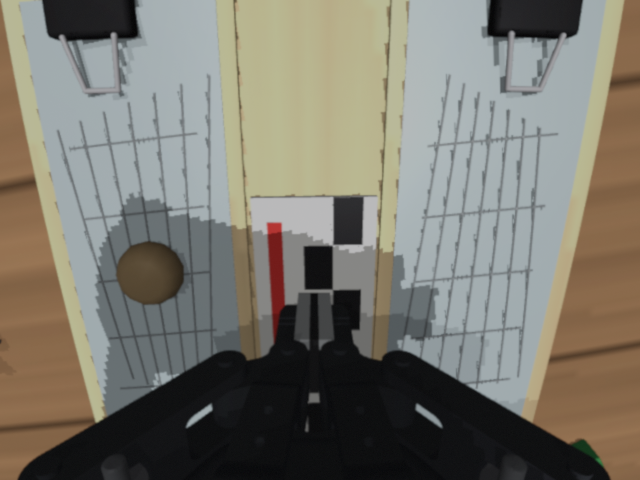

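```bash
python3 -c "
from h import *
T=np.load('T3.npy')
P=ray('wrist',[(250,197),(376,195)],.07,T);print(P,P.mean(0))
u=np.array([.9874,-.1583]);g=np.array([.4893,-.1475])
print((P.mean(0)[:2]-g)@u, (np.array([.6428,-.1716])-g)@u)"
```

```text
[[ 0.63754716 -0.14582045  0.07      ]
 [ 0.63025662 -0.19465659  0.07      ]] [ 0.63390189 -0.17023852  0.07      ]
0.14637941413670386 0.15538093000000003
```

The scale drags along. The far end is now at x=146 mm and must reach 100, so about 46 mm more.

Request:
play_rows(
  commands=[
    {"dx": -0.6, "dy": 0, "dz": 0.15, "rx": 0, "ry": 0, "rz": 0, "claw": 1},
    {"dx": -1.2, "dy": 0, "dz": 0.15, "rx": 0, "ry": 0, "rz": 0, "claw": 1},
    {"dx": -1.8, "dy": 0, "dz": 0.15, "rx": 0, "ry": 0, "rz": 0, "claw": 1},
    {"dx": -2.3, "dy": 0, "dz": 0.15, "rx": 0, "ry": 0, "rz": 0, "claw": 1},
    {"dx": -2.3, "dy": 0, "dz": 0.15, "rx": 0, "ry": 0, "rz": 0, "claw": 1},
  ],
)

```text
time: 5.85
tool_pos: [0.5616, -0.1594, 0.07]
tool_rot: [0.001, 0.997, -0.082, 0.003]
contact_force: [-1.4, -0.1, 7.0]
gripper_width: 0.004
```

Request:
play_rows(
  commands=[
    {"dx": -0.6, "dy": 0, "dz": 0.15, "rx": 0, "ry": 0, "rz": 0, "claw": 1},
    {"dx": -1.2, "dy": 0, "dz": 0.15, "rx": 0, "ry": 0, "rz": 0, "claw": 1},
    {"dx": -1.7, "dy": 0, "dz": 0.15, "rx": 0, "ry": 0, "rz": 0, "claw": 1},
    {"dx": -2.0, "dy": 0, "dz": 0.15, "rx": 0, "ry": 0, "rz": 0, "claw": 1},
    {"dx": -2.0, "dy": 0, "dz": 0.15, "rx": 0, "ry": 0, "rz": 0, "claw": 1},
  ],
)

```text
time: 6.35
tool_pos: [0.5429, -0.1567, 0.0701]
tool_rot: [0.002, 0.997, -0.082, 0.005]
contact_force: [-0.1, 0.3, 7.2]
gripper_width: 0.0
```

```bash
python3 -c "
from h import *
np.save('T4.npy',tool());cv2.imwrite('pics/w4.png',grab_frame('wrist'));print(need([.5935,-.164,.07],-.159),monitor.state()['contact_force'])"
```

```text
(array([ 5.12, -0.1 ,  0.05]), array([ 0.003, -0.01 , -0.005])) [-0.80840805 -0.87682176  7.63126142]
```

View pics/w4.png

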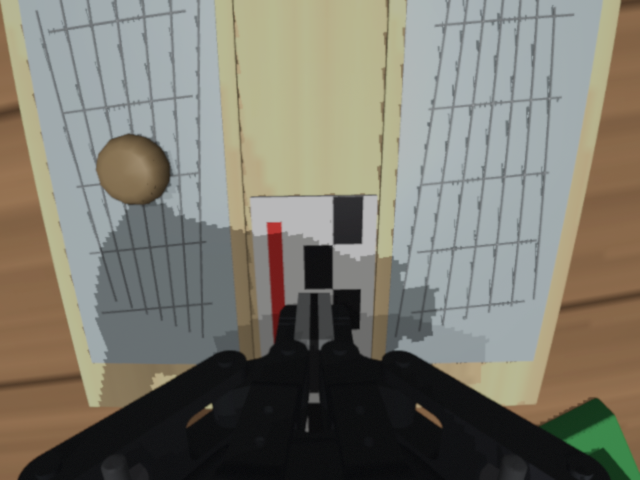

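No slip: the scale's end sits at the same pixels relative to the fingers. It sticks out about 35 mm, so 5 mm more, then lift.

Request:
play_rows(
  commands=[
    {"dx": -0.3, "dy": 0, "dz": 0.15, "rx": 0, "ry": 0, "rz": 0, "claw": 1},
    {"dx": -0.6, "dy": 0, "dz": 0.15, "rx": 0, "ry": 0, "rz": 0, "claw": 1},
    {"dx": -0.6, "dy": 0, "dz": 0.1, "rx": 0, "ry": 0, "rz": 0, "claw": 1},
  ],
)

```text
time: 6.7
tool_pos: [0.5377, -0.1561, 0.0701]
tool_rot: [0.002, 0.997, -0.082, 0.006]
contact_force: [1.7, -0.6, 3.9]
gripper_width: -0.004
```

Request:
play_rows(
  commands=[
    {"dx": 0, "dy": 0, "dz": -0.1, "rx": 0, "ry": 0, "rz": 0, "claw": 1},
    {"dx": 0, "dy": 0, "dz": -0.6, "rx": 0, "ry": 0, "rz": 0, "claw": 1},
    {"dx": 0, "dy": 0, "dz": -4, "rx": 0, "ry": 0, "rz": 0, "claw": 1},
    {"dx": -2, "dy": 0, "dz": -8, "rx": 0, "ry": 0, "rz": 0, "claw": 0},
    {"dx": -5, "dy": 0, "dz": -11, "rx": 0, "ry": 0, "rz": 0, "claw": 0},
  ],
)

```text
time: 7.2
tool_pos: [0.4873, -0.1475, 0.1814]
tool_rot: [0.002, 0.997, -0.082, 0.007]
contact_force: [0.1, -0.7, 0.6]
gripper_width: 0.332
```

Request:
play_rows(
  commands=[
    {"dx": -2, "dy": 0, "dz": 0, "rx": 0, "ry": 0, "rz": 0, "claw": 0},
    {"dx": -2, "dy": 0, "dz": 0, "rx": 0, "ry": 0, "rz": 0, "claw": 0},
  ],
)

```text
time: 7.4
tool_pos: [0.4664, -0.144, 0.1819]
tool_rot: [0.003, 0.997, -0.082, 0.007]
contact_force: [0.3, 0.1, 0.1]
gripper_width: 0.685
```

```bash
python3 -c "
from h import *
np.save('T5.npy',tool());i=grab_frame('wrist');cv2.imwrite('pics/w5.png',i);print(tool()[:3,3])"
```

```text
[ 0.46690067 -0.14402545  0.1809028 ]
```

View pics/w5.png

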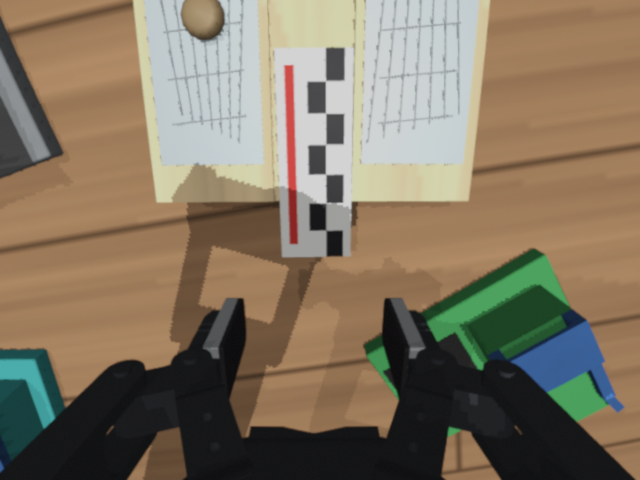

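```bash
python3 -c "
from h import *
np.set_printoptions(precision=4,suppress=True)
T=np.load('T5.npy')
P=ray('wrist',[(275,48),(354,48),(350,256),(281,257)],.07,T);print(P,P.mean(0))
for a,b in((3,0),(2,1),(3,2)):
  d=P[b]-P[a];print(np.linalg.norm(d),np.arctan2(d[1],d[0]))
B=ray('wrist',[(157,202),(470,201)],.07,T);print('front',B.mean(0))
u=np.array([.9874,-.1583])
print('overhang',(P[2:].mean(0)-B.mean(0))[:2]@u)
print('green',ray('wrist',[(365,348),(545,250)],.06,T))
e=P[2:].mean(0)[:2]; yaw=-.155; g=e+.02*np.array([np.cos(yaw),np.sin(yaw)]);print('pinch',g)
print(need([g[0],g[1],.0495],yaw))
"
```

```text
[[ 0.5913 -0.14    0.07  ]
 [ 0.5832 -0.1889  0.07  ]
 [ 0.4454 -0.1674  0.07  ]
 [ 0.453  -0.1173  0.07  ]] [ 0.5182 -0.1534  0.07  ]
0.1401334396386206 -0.1621461140899579
0.13946292657884168 -0.15481846185055245
0.05066817531055669 -1.7210287612607984
front [ 0.4903 -0.1478  0.07  ]
overhang -0.04140564523870637
green [[ 0.358  -0.1694  0.06  ]
 [ 0.421  -0.3185  0.06  ]]
pinch [ 0.469  -0.1455]
(array([ 0.04,  0.06, 13.14]), array([ 0.004, -0.014, -0.009]))
```

Sticks out 41 mm. Descend with open jaws astride the end; 10 mm clearance to the board edge.

Request:
play_rows(
  commands=[
    {"dx": 0, "dy": 0.1, "dz": 2, "rx": 0.004, "ry": -0.014, "rz": 0, "claw": 0},
    {"dx": 0, "dy": 0.1, "dz": 5, "rx": 0.004, "ry": -0.014, "rz": 0, "claw": 0},
    {"dx": 0, "dy": 0.1, "dz": 8, "rx": 0.004, "ry": -0.014, "rz": 0, "claw": 0},
    {"dx": 0, "dy": 0.1, "dz": 10, "rx": 0.004, "ry": -0.014, "rz": 0, "claw": 0},
    {"dx": 0, "dy": 0.1, "dz": 10, "rx": 0.004, "ry": -0.014, "rz": 0, "claw": 0},
  ],
)

```text
time: 7.95
tool_pos: [0.4645, -0.1438, 0.0744]
tool_rot: [-0.002, 0.997, -0.082, -0.006]
contact_force: [-0.8, -0.4, -0.0]
gripper_width: 1.0
```

```bash
python3 -c "
from h import *
np.save('T6.npy',tool());i=grab_frame('wrist');cv2.imwrite('pics/w6.png',i);print(tool()[:3,3]);print(need([.469,-.1455,.047],-.157))"
```

```text
[ 0.46608169 -0.14452472  0.07695559]
(array([0.33, 0.06, 2.99]), array([-0.003,  0.008, -0.007]))
```

View pics/w6.png

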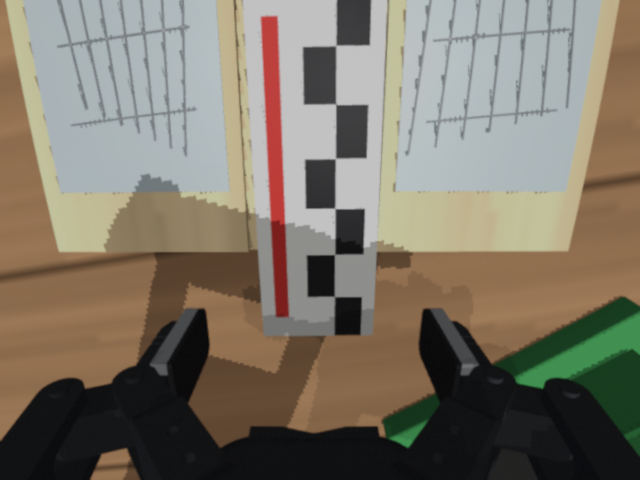

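Scale end is at (263–373, 335), between the open fingers at cols 207 and 420. Going down 30 mm and shifting slightly.

Request:
play_rows(
  commands=[
    {"dx": 0.33, "dy": 0.12, "dz": 0.8, "rx": -0.003, "ry": 0.008, "rz": -0.005, "claw": 0},
    {"dx": 0.33, "dy": 0.12, "dz": 1.7, "rx": -0.003, "ry": 0.008, "rz": -0.005, "claw": 0},
    {"dx": 0.33, "dy": 0.12, "dz": 2.5, "rx": -0.003, "ry": 0.008, "rz": -0.005, "claw": 0},
    {"dx": 0.33, "dy": 0.12, "dz": 3.0, "rx": -0.003, "ry": 0.008, "rz": -0.005, "claw": 0},
    {"dx": 0.33, "dy": 0.12, "dz": 3.0, "rx": -0.003, "ry": 0.008, "rz": -0.005, "claw": 0},
  ],
)

```text
time: 8.5
tool_pos: [0.4684, -0.1459, 0.0461]
tool_rot: [-0.0, 0.997, -0.08, -0.001]
contact_force: [-0.2, -0.5, 0.1]
gripper_width: 1.004
```

```bash
python3 -c "
from h import *
np.save('T7.npy',tool());i=grab_frame('wrist');cv2.imwrite('pics/w7.png',i);print(monitor.state()['contact_force']);print(need([.469,-.1455,.047],-.157))"
```

```text
[0.0632699  0.35074907 0.69881784]
(array([ 0.01, -0.06, -0.03]), array([ 0.   ,  0.   , -0.002]))
```

View pics/w7.png

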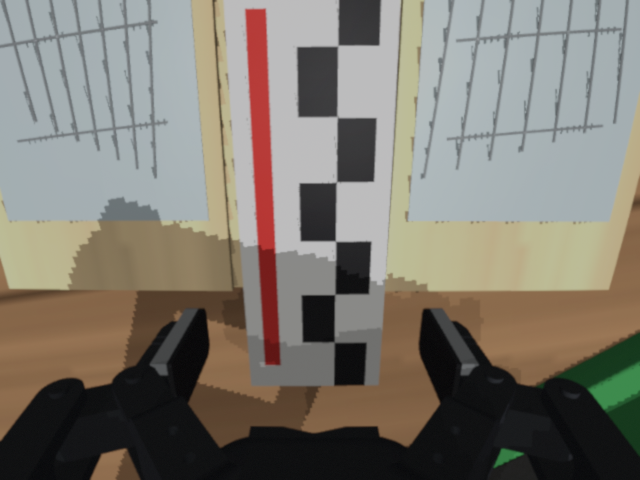

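Request:
play_rows(
  commands=[
    {"dx": 0, "dy": 0, "dz": 0, "rx": 0, "ry": 0, "rz": 0, "claw": 0.3},
    {"dx": 0, "dy": 0, "dz": 0, "rx": 0, "ry": 0, "rz": 0, "claw": 0.3},
    {"dx": 0, "dy": 0, "dz": 0, "rx": 0, "ry": 0, "rz": 0, "claw": 0.3},
  ],
)

```text
time: 8.85
tool_pos: [0.4691, -0.1462, 0.0471]
tool_rot: [0.0, 0.997, -0.08, 0.0]
contact_force: [-0.1, -0.6, 0.7]
gripper_width: 0.698
```

```bash
python3 -c "
from h import *
i=grab_frame('wrist');cv2.imwrite('pics/w8.png',i[200:])"
```

```text
(no output)
```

View pics/w8.png

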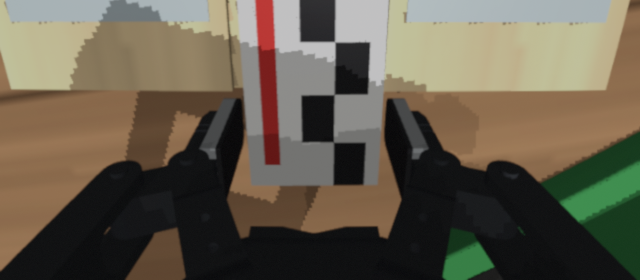

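Well centred. Closing.

Request:
play_rows(
  commands=[
    {"dx": 0, "dy": 0, "dz": 0, "rx": 0, "ry": 0, "rz": 0, "claw": 0.45},
    {"dx": 0, "dy": 0, "dz": 0, "rx": 0, "ry": 0, "rz": 0, "claw": 0.6},
    {"dx": 0, "dy": 0, "dz": 0, "rx": 0, "ry": 0, "rz": 0, "claw": 1},
    {"dx": 0, "dy": 0, "dz": 0, "rx": 0, "ry": 0, "rz": 0, "claw": 1},
  ],
)

```text
time: 9.3
tool_pos: [0.4692, -0.1462, 0.0474]
tool_rot: [0.0, 0.997, -0.08, 0.001]
contact_force: [-0.5, 0.8, 3.3]
gripper_width: 0.561
```

Request:
play_rows(
  commands=[
    {"dx": 0, "dy": 0, "dz": -0.2, "rx": 0, "ry": 0, "rz": 0, "claw": 1},
    {"dx": 0, "dy": 0, "dz": -0.6, "rx": 0, "ry": 0, "rz": 0, "claw": 1},
    {"dx": 0, "dy": 0, "dz": -1.3, "rx": 0, "ry": 0, "rz": 0, "claw": 1},
    {"dx": 0, "dy": 0, "dz": -2.5, "rx": 0, "ry": 0, "rz": 0, "claw": 1},
    {"dx": 0, "dy": 0, "dz": -4, "rx": 0, "ry": 0, "rz": 0, "claw": 1},
  ],
)

```text
time: 9.8
tool_pos: [0.4689, -0.1461, 0.0882]
tool_rot: [0.0, 0.997, -0.08, 0.0]
contact_force: [0.0, 1.0, 0.0]
gripper_width: 0.558
```

```bash
python3 -c "
from h import *
np.save('T9.npy',tool());i=grab_frame('wrist');cv2.imwrite('pics/w9.png',i);s=monitor.state();print(s['contact_force'],s['gripper_width']);print(need([.469,-.1455,.14],-.157))"
```

```text
[ 2.42040167 -0.64019003  1.03802157] 0.5635992634016815
(array([-0.2 , -0.11, -4.84]), array([ 0.002, -0.006, -0.002]))
```

View pics/w9.png

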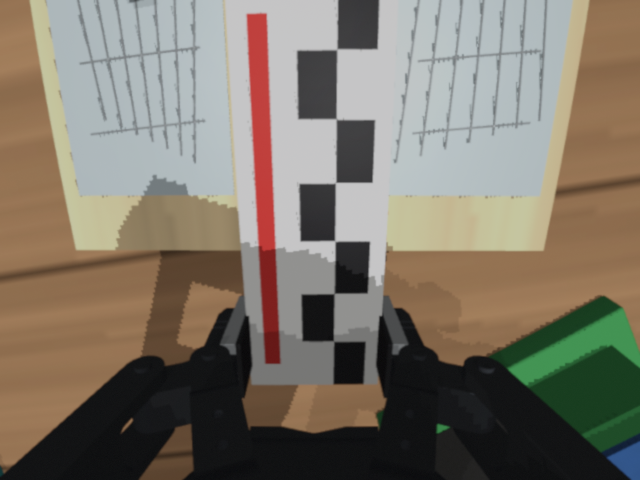

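Held, with the end at row 384 as before the pinch, so it is not tilting. Computing the scale's pose in the tool frame.

Run:
```python
from h import *
np.set_printoptions(precision=4,suppress=True)
T=np.load('T9.npy')
i=cv2.imread('pics/w9.png')
cv2.imwrite('pics/w9z.png',cv2.resize(i[0:400,210:430],None,fx=3,fy=1.5,interpolation=cv2.INTER_CUBIC))
zs=T[2,3]+.0218+.0015
P=ray('wrist',[(250,384),(379,384),(341,294),(343,241),(337,294),(337,119),(223,0),(398,0)],zs,T)
L=(np.c_[P,np.ones(len(P))]@np.linalg.inv(T).T)[:,:3];print(L)
g=[.5455,.1163];y=.142;d=np.array([np.cos(y),np.sin(y)]);n=np.array([-d[1],d[0]])
for x in(-.09,):
  p=np.array(g)+x*d
  print(p,need([p[0],p[1],.14],y))
```

```text
[[-0.0195 -0.0256 -0.0233]
 [-0.0195  0.0253 -0.0233]
 [ 0.0203  0.0093 -0.0233]
 [ 0.0404  0.0095 -0.0233]
 [ 0.0203  0.0079 -0.0233]
 [ 0.0801  0.0067 -0.0233]
 [ 0.1131 -0.0263 -0.0233]
 [ 0.1131  0.0235 -0.0233]]
[0.4564 0.1036] (array([ -5.39, -24.5 ,  -4.91]), array([ 0.003, -0.006, -0.301]))
```

View pics/w9z.png

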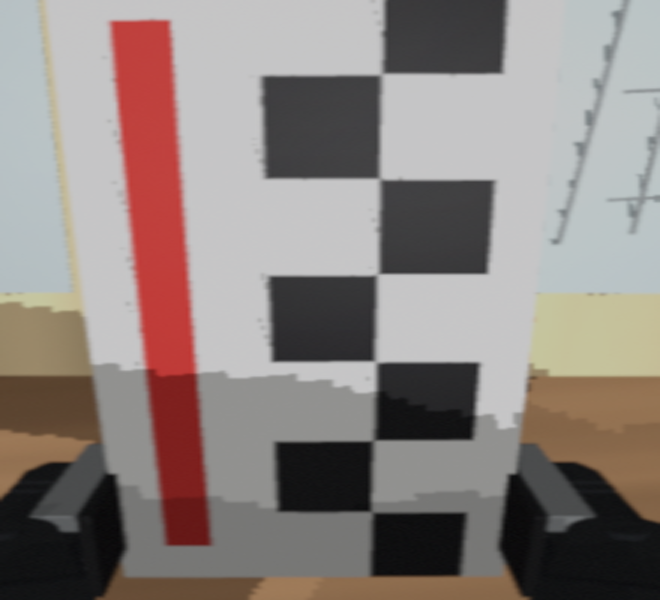

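Run:
```python
from h import *
np.set_printoptions(precision=4,suppress=True)
T=np.load('T2.npy')
for z in(.05,.06): print(z,ray('wrist',[(215,348),(110,328)],z,T), ray('top',[(256,330),(249,392),(173,320)],z))
g=[.5455,.1163];y=.142;d=np.array([np.cos(y),np.sin(y)])
for x in(-.075,):
  p=np.array(g)+x*d
  print(p,need([p[0],p[1],.14],.13),'retreat/home TCPs',[np.array(g)+t*d for t in(-.0225,-.0425)])
```

```text
0.05 [[0.414  0.2031 0.05  ]
 [0.4213 0.3149 0.05  ]] [[0.3678 0.152  0.05  ]
 [0.2313 0.1663 0.05  ]
 [0.3913 0.3387 0.05  ]]
0.06 [[0.4215 0.2009 0.06  ]
 [0.4286 0.3094 0.06  ]] [[0.3681 0.151  0.06  ]
 [0.2326 0.1653 0.06  ]
 [0.3914 0.3364 0.06  ]]
[0.4713 0.1057] (array([ -3.96, -24.95,  -4.91]), array([ 0.003, -0.006, -0.289])) retreat/home TCPs [array([0.5232, 0.1131]), array([0.5034, 0.1103])]
```

Turquoise stage (x < 0.39) stays clear of the working spots. Lift and carry across.

Request:
play_rows(
  commands=[
    {"dx": -0.3, "dy": -0.5, "dz": -2, "rx": 0, "ry": 0, "rz": 0, "claw": 1},
    {"dx": -0.8, "dy": -3, "dz": -4, "rx": 0, "ry": 0, "rz": -0.05, "claw": 1},
    {"dx": -1.4, "dy": -6.5, "dz": -4.9, "rx": 0, "ry": 0, "rz": -0.12, "claw": 1},
    {"dx": -2, "dy": -10.5, "dz": -4.9, "rx": 0, "ry": 0, "rz": -0.2, "claw": 1},
    {"dx": -2.6, "dy": -14.5, "dz": -4.9, "rx": 0, "ry": 0, "rz": -0.289, "claw": 1},
  ],
)

```text
time: 10.35
tool_pos: [0.4688, 0.0014, 0.1421]
tool_rot: [0.002, 0.998, 0.066, 0.004]
contact_force: [1.0, 0.4, -0.5]
gripper_width: 0.561
```

```bash
python3 -c "
from h import *
print(need([.4713,.1057,.14],.13))"
```

```text
(array([  1.63, -10.3 ,   0.18]), array([ 0.004, -0.008,  0.002]))
```

Request:
play_rows(
  commands=[
    {"dx": 0.6, "dy": -3.5, "dz": 0.2, "rx": 0.004, "ry": -0.008, "rz": 0, "claw": 1},
    {"dx": 1.1, "dy": -7, "dz": 0.2, "rx": 0.004, "ry": -0.008, "rz": 0, "claw": 1},
    {"dx": 1.6, "dy": -9.5, "dz": 0.2, "rx": 0.004, "ry": -0.008, "rz": 0, "claw": 1},
    {"dx": 1.6, "dy": -10.3, "dz": 0.2, "rx": 0.004, "ry": -0.008, "rz": 0, "claw": 1},
    {"dx": 1.6, "dy": -10.3, "dz": 0.2, "rx": 0.004, "ry": -0.008, "rz": 0, "claw": 1},
  ],
)

```text
time: 10.85
tool_pos: [0.4711, 0.1063, 0.1404]
tool_rot: [0.0, 0.998, 0.067, 0.001]
contact_force: [-0.1, -0.1, -0.5]
gripper_width: 0.561
```

```bash
python3 -c "
from h import *
print(need([.4713,.1057,.07],.13),monitor.state()['contact_force'])
np.save('T10.npy',tool());cv2.imwrite('pics/w10.png',grab_frame('wrist'))"
```

```text
(array([0.  , 0.05, 7.04]), array([ 0.001, -0.001,  0.004])) [-0.0826628  -0.08785371 -0.45539142]
```

View pics/w10.png

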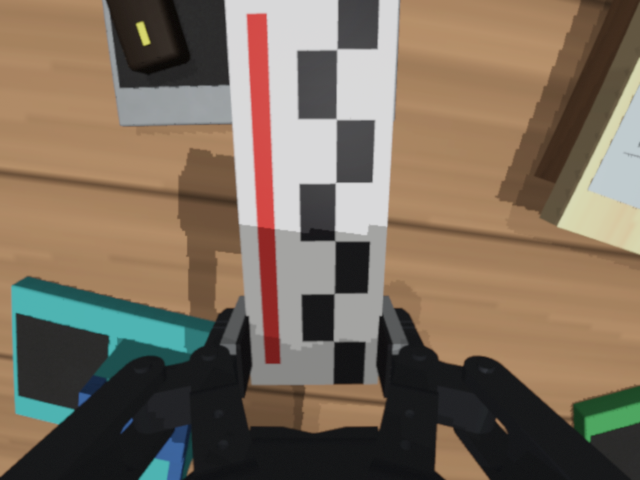

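Request:
play_rows(
  commands=[
    {"dx": 0, "dy": 0.05, "dz": 2, "rx": 0, "ry": -0.01, "rz": 0.002, "claw": 1},
    {"dx": 0, "dy": 0.05, "dz": 4, "rx": 0, "ry": -0.02, "rz": 0.002, "claw": 1},
    {"dx": 0, "dy": 0.05, "dz": 6, "rx": 0, "ry": -0.03, "rz": 0.002, "claw": 1},
    {"dx": 0, "dy": 0.05, "dz": 7.2, "rx": 0, "ry": -0.03, "rz": 0.002, "claw": 1},
    {"dx": 0, "dy": 0.05, "dz": 7.2, "rx": 0, "ry": -0.03, "rz": 0.002, "claw": 1},
  ],
)

```text
time: 11.4
tool_pos: [0.4692, 0.1039, 0.0651]
tool_rot: [0.002, 0.998, 0.065, -0.017]
contact_force: [-0.6, -0.5, -0.7]
gripper_width: 0.558
```

```bash
python3 -c "
from h import *
print(need([.4713,.1057,.051],.13),monitor.state()['contact_force'])
i=grab_frame('scene');cv2.imwrite('pics/s11.png',cv2.resize(i[190:370,270:430],None,fx=3.6,fy=3.3,interpolation=cv2.INTER_CUBIC))
i=grab_frame('top');cv2.imwrite('pics/t11.png',cv2.resize(i[180:300,200:320],None,fx=5,fy=5,interpolation=cv2.INTER_CUBIC))"
```

```text
(array([ 0.28, -0.15,  1.41]), array([ 0.001,  0.035, -0.   ])) [-0.55633807 -0.52502877 -0.7429036 ]
```

View pics/s11.png

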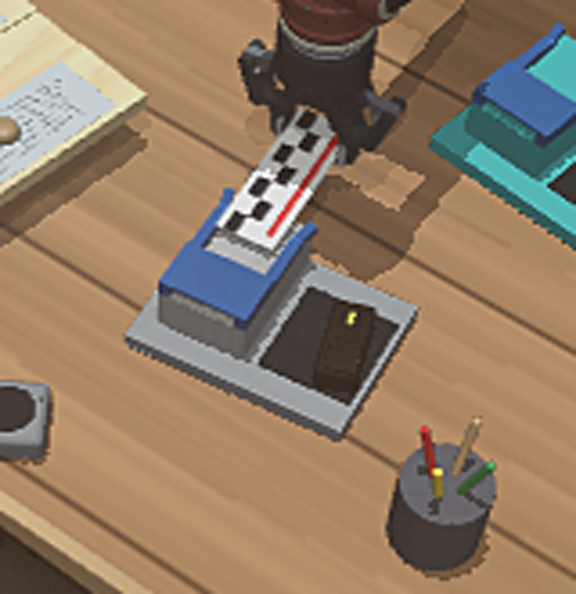

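View pics/t11.png

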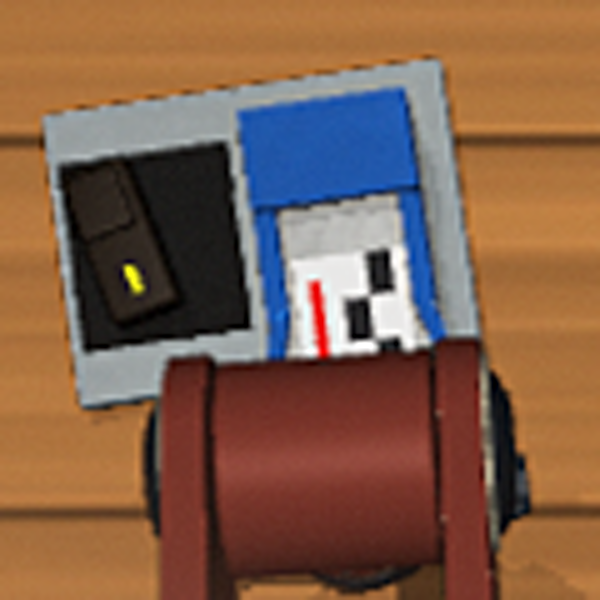

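Nose between the walls, about 2 mm to the right; correct and lower.

Request:
play_rows(
  commands=[
    {"dx": 0.2, "dy": -0.15, "dz": 0.4, "rx": 0, "ry": 0, "rz": 0, "claw": 1},
    {"dx": 0.2, "dy": -0.15, "dz": 0.8, "rx": 0, "ry": 0, "rz": 0, "claw": 1},
    {"dx": 0.2, "dy": -0.15, "dz": 1.0, "rx": 0, "ry": 0, "rz": 0, "claw": 1},
    {"dx": 0.2, "dy": -0.15, "dz": 1.1, "rx": 0, "ry": 0, "rz": 0, "claw": 1},
    {"dx": 0.2, "dy": -0.15, "dz": 1.15, "rx": 0, "ry": 0, "rz": 0, "claw": 1},
  ],
)

```text
time: 12.0
tool_pos: [0.4727, 0.1061, 0.0564]
tool_rot: [0.001, 0.998, 0.065, -0.015]
contact_force: [0.6, -0.3, -0.2]
gripper_width: 0.56
```

Request:
play_rows(
  commands=[
    {"dx": 0, "dy": 0, "dz": 0.05, "rx": 0, "ry": 0, "rz": 0, "claw": 1},
    {"dx": 0, "dy": 0, "dz": 0.1, "rx": 0, "ry": 0, "rz": 0, "claw": 1},
    {"dx": 0, "dy": 0, "dz": 0.15, "rx": 0, "ry": 0, "rz": 0, "claw": 1},
  ],
)

```text
time: 12.3
tool_pos: [0.4727, 0.1061, 0.055]
tool_rot: [0.001, 0.998, 0.065, -0.015]
contact_force: [-0.6, 0.3, -0.9]
gripper_width: 0.559
```

```bash
python3 -c "
from h import *
print(need([.4713,.1057,.051],.13),monitor.state()['contact_force'],monitor.state()['ft_torque'])"
```

```text
(array([-0.13,  0.02,  0.4 ]), array([0.001, 0.029, 0.   ])) [-0.58649033  0.28055078 -0.86854917] [-0.01885187 -0.02925535 -0.03839572]
```

Request:
play_rows(
  commands=[
    {"dx": 0, "dy": 0, "dz": 0.1, "rx": 0, "ry": 0, "rz": 0, "claw": 1},
    {"dx": 0, "dy": 0, "dz": 0.18, "rx": 0, "ry": 0, "rz": 0, "claw": 1},
    {"dx": 0, "dy": 0, "dz": 0.26, "rx": 0, "ry": 0, "rz": 0, "claw": 1},
  ],
)

```text
time: 12.6
tool_pos: [0.4726, 0.1061, 0.0523]
tool_rot: [0.001, 0.998, 0.065, -0.015]
contact_force: [0.6, -0.4, -1.5]
gripper_width: 0.564
```

Request:
play_rows(
  commands=[
    {"dx": 0, "dy": 0, "dz": 0.07, "rx": 0, "ry": 0, "rz": 0, "claw": 1},
    {"dx": 0, "dy": 0, "dz": 0.14, "rx": 0, "ry": 0, "rz": 0, "claw": 1},
  ],
)

```text
time: 12.8
tool_pos: [0.4726, 0.1061, 0.0509]
tool_rot: [0.001, 0.998, 0.065, -0.015]
contact_force: [-0.1, -0.5, -0.4]
gripper_width: 0.562
```

```bash
python3 -c "
from h import *
print(need([.4713,.1057,.051],.13),monitor.state()['contact_force'],monitor.state()['ft_torque'])"
```

```text
(array([-0.14,  0.02, -0.01]), array([0.001, 0.029, 0.   ])) [-0.0718023  -0.45943459 -0.39634764] [ 0.04011451 -0.03353477 -0.01466006]
```

Request:
play_rows(
  commands=[
    {"dx": 0, "dy": 0, "dz": 0.06, "rx": 0, "ry": 0, "rz": 0, "claw": 1},
    {"dx": 0, "dy": 0, "dz": 0.12, "rx": 0, "ry": 0, "rz": 0, "claw": 1},
  ],
)

```text
time: 13.0
tool_pos: [0.4727, 0.1061, 0.0497]
tool_rot: [0.001, 0.998, 0.065, -0.014]
contact_force: [-0.8, -1.0, -0.2]
gripper_width: 0.558
```

Request:
play_rows(
  commands=[
    {"dx": 0, "dy": 0, "dz": 0.06, "rx": 0, "ry": 0, "rz": 0, "claw": 1},
    {"dx": 0, "dy": 0, "dz": 0.12, "rx": 0, "ry": 0, "rz": 0, "claw": 1},
  ],
)

```text
time: 13.2
tool_pos: [0.4729, 0.1061, 0.0487]
tool_rot: [0.001, 0.998, 0.065, -0.014]
contact_force: [-0.7, -0.5, 0.3]
gripper_width: 0.564
```

```bash
python3 -c "
from h import *
print(need([.4713,.1057,.051],.13),monitor.state()['contact_force'],monitor.state()['ft_torque'])
np.save('T12.npy',tool());cv2.imwrite('pics/w12.png',grab_frame('wrist'))
i=grab_frame('scene');cv2.imwrite('pics/s12.png',cv2.resize(i[200:320,290:400],None,fx=5,fy=5,interpolation=cv2.INTER_CUBIC))"
```

```text
(array([-0.17,  0.02, -0.23]), array([0.001, 0.028, 0.   ])) [-0.67124419 -0.48399099  0.30168027] [ 0.0572139  -0.06941792 -0.0053125 ]
```

View pics/w12.png

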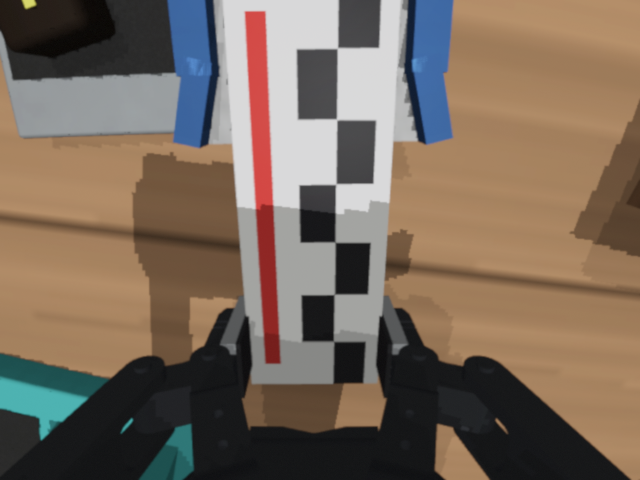

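View pics/s12.png

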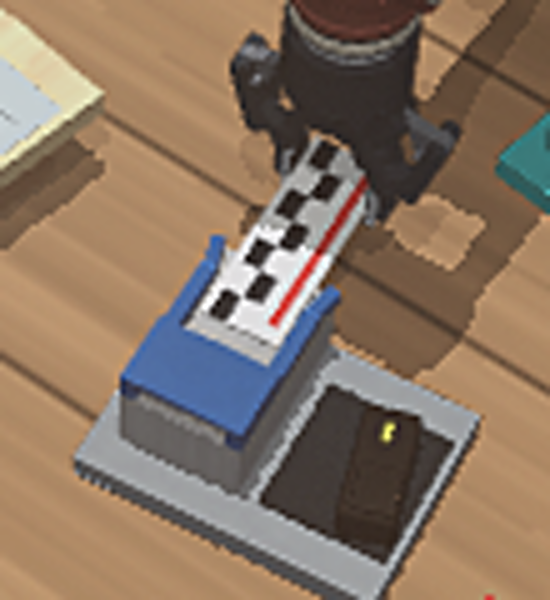

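Nose lies lightly on the seat floor (torque rising), centred: gaps of 19 and 22 px at the mouth. Sliding in 25 mm while flattening.

Request:
play_rows(
  commands=[
    {"dx": 0.5, "dy": 0, "dz": -0.01, "rx": 0, "ry": 0.004, "rz": 0, "claw": 1},
    {"dx": 1.0, "dy": -0.01, "dz": -0.03, "rx": 0, "ry": 0.008, "rz": 0, "claw": 1},
    {"dx": 1.5, "dy": -0.02, "dz": -0.04, "rx": 0, "ry": 0.012, "rz": 0, "claw": 1},
    {"dx": 2.0, "dy": -0.02, "dz": -0.05, "rx": 0, "ry": 0.016, "rz": 0, "claw": 1},
    {"dx": 2.5, "dy": -0.03, "dz": -0.06, "rx": 0, "ry": 0.02, "rz": 0, "claw": 1},
  ],
)

```text
time: 13.8
tool_pos: [0.498, 0.1097, 0.0484]
tool_rot: [0.001, 0.998, 0.065, -0.004]
contact_force: [0.9, 0.7, -1.0]
gripper_width: 0.563
```

```bash
cat >> h.py <<'E'
def rep():
    s=monitor.state();p=s['tool_pos'];d=np.array([.98994,.14152]);r=p[:2]-np.array([.5455,.1163])
    print('t %.2f along %.4f lat %.4f z %.4f nose %.4f'%(s['time'],r@d,r@[-d[1],d[0]],p[2],r@d+.1205),s['contact_force'].round(2),s['ft_torque'].round(3),need(p,.13)[1])
E
python3 -c "
from h import *
rep()"
```

```text
t 13.80 along -0.0479 lat 0.0002 z 0.0484 nose 0.0726 [ 0.92  0.71 -0.97] [-0.044 -0.017 -0.007] [0.001 0.008 0.   ]
```

Request:
play_rows(
  commands=[
    {"dx": 0.12, "dy": 0, "dz": 0.02, "rx": 0, "ry": 0.003, "rz": 0, "claw": 1},
    {"dx": 0.24, "dy": 0, "dz": 0.02, "rx": 0, "ry": 0.005, "rz": 0, "claw": 1},
    {"dx": 0.36, "dy": 0, "dz": 0.02, "rx": 0, "ry": 0.005, "rz": 0, "claw": 1},
  ],
)

```text
time: 14.1
tool_pos: [0.5015, 0.1102, 0.048]
tool_rot: [0.001, 0.998, 0.065, -0.002]
contact_force: [-0.1, -0.5, -0.5]
gripper_width: 0.559
```

Request:
play_rows(
  commands=[
    {"dx": 0.1, "dy": 0, "dz": 0.02, "rx": 0, "ry": 0, "rz": 0, "claw": 1},
    {"dx": 0.2, "dy": 0, "dz": 0.02, "rx": 0, "ry": 0, "rz": 0, "claw": 1},
    {"dx": 0.3, "dy": 0, "dz": 0.02, "rx": 0, "ry": 0, "rz": 0, "claw": 1},
  ],
)

```text
time: 14.4
tool_pos: [0.5044, 0.1106, 0.0478]
tool_rot: [0.001, 0.998, 0.065, -0.002]
contact_force: [-0.3, -0.0, 0.4]
gripper_width: 0.562
```

```bash
python3 -c "
from h import *
rep()"
```

```text
t 14.40 along -0.0414 lat 0.0001 z 0.0478 nose 0.0791 [-0.33 -0.05  0.35] [-0.018 -0.008  0.014] [0.001 0.004 0.   ]
```

Request:
play_rows(
  commands=[
    {"dx": 0.1, "dy": 0, "dz": 0.0, "rx": 0, "ry": 0, "rz": 0, "claw": 1},
    {"dx": 0.2, "dy": 0, "dz": 0.0, "rx": 0, "ry": 0, "rz": 0, "claw": 1},
    {"dx": 0.3, "dy": 0, "dz": 0.0, "rx": 0, "ry": 0, "rz": 0, "claw": 1},
  ],
)

```text
time: 14.7
tool_pos: [0.5075, 0.111, 0.0478]
tool_rot: [0.001, 0.998, 0.065, -0.002]
contact_force: [-0.7, 0.2, -0.6]
gripper_width: 0.565
```

Request:
play_rows(
  commands=[
    {"dx": 0.1, "dy": 0, "dz": 0.0, "rx": 0, "ry": 0, "rz": 0, "claw": 1},
    {"dx": 0.2, "dy": 0, "dz": 0.0, "rx": 0, "ry": 0, "rz": 0, "claw": 1},
  ],
)

```text
time: 14.9
tool_pos: [0.5096, 0.1113, 0.0478]
tool_rot: [0.001, 0.998, 0.065, -0.002]
contact_force: [0.9, -0.6, -0.5]
gripper_width: 0.559
```

Request:
play_rows(
  commands=[
    {"dx": 0.1, "dy": 0, "dz": 0.0, "rx": 0, "ry": 0, "rz": 0, "claw": 1},
    {"dx": 0.2, "dy": 0, "dz": 0.0, "rx": 0, "ry": 0, "rz": 0, "claw": 1},
  ],
)

```text
time: 15.1
tool_pos: [0.5117, 0.1116, 0.0478]
tool_rot: [0.001, 0.998, 0.065, -0.002]
contact_force: [0.5, 0.1, 0.1]
gripper_width: 0.563
```

```bash
python3 -c "
from h import *
rep()"
```

```text
t 15.10 along -0.0341 lat 0.0001 z 0.0478 nose 0.0864 [0.49 0.06 0.12] [-0.039 -0.027 -0.012] [0.001 0.004 0.   ]
```

Request:
play_rows(
  commands=[
    {"dx": 0.1, "dy": 0, "dz": 0.0, "rx": 0, "ry": 0, "rz": 0, "claw": 1},
    {"dx": 0.2, "dy": 0, "dz": 0.0, "rx": 0, "ry": 0, "rz": 0, "claw": 1},
    {"dx": 0.3, "dy": 0, "dz": 0.0, "rx": 0, "ry": 0, "rz": 0, "claw": 1},
  ],
)

```text
time: 15.4
tool_pos: [0.5147, 0.1119, 0.0478]
tool_rot: [0.001, 0.998, 0.065, -0.002]
contact_force: [-1.1, 0.4, -0.0]
gripper_width: 0.561
```

Request:
play_rows(
  commands=[
    {"dx": 0.1, "dy": 0, "dz": 0.0, "rx": 0, "ry": 0, "rz": 0, "claw": 1},
    {"dx": 0.2, "dy": 0, "dz": 0.0, "rx": 0, "ry": 0, "rz": 0, "claw": 1},
  ],
)

```text
time: 15.6
tool_pos: [0.5164, 0.1121, 0.0477]
tool_rot: [0.001, 0.998, 0.065, -0.002]
contact_force: [-2.5, -0.6, 2.7]
gripper_width: 0.562
```

```bash
python3 -c "
from h import *
rep()"
```

```text
t 15.60 along -0.0294 lat -0.0000 z 0.0477 nose 0.0911 [-2.54 -0.61  2.75] [-0.103  0.551  0.037] [0.001 0.005 0.   ]
```

Resistance at nose ≈ 91 mm (plausible, 78–98). Pushing on lightly to confirm.

Request:
play_rows(
  commands=[
    {"dx": 0.1, "dy": 0, "dz": 0.0, "rx": 0, "ry": 0, "rz": 0, "claw": 1},
    {"dx": 0.1, "dy": 0, "dz": 0.0, "rx": 0, "ry": 0, "rz": 0, "claw": 1},
  ],
)

```text
time: 15.8
tool_pos: [0.5164, 0.1121, 0.0475]
tool_rot: [0.001, 0.998, 0.065, -0.004]
contact_force: [-5.2, -1.5, 4.5]
gripper_width: 0.565
```

```bash
python3 -c "
from h import *
rep()
np.save('T13.npy',tool());cv2.imwrite('pics/w13.png',grab_frame('wrist'))"
```

```text
t 15.80 along -0.0294 lat -0.0000 z 0.0475 nose 0.0911 [-5.2  -1.45  4.51] [-0.116  0.761  0.07 ] [0.001 0.008 0.001]
```

View pics/w13.png

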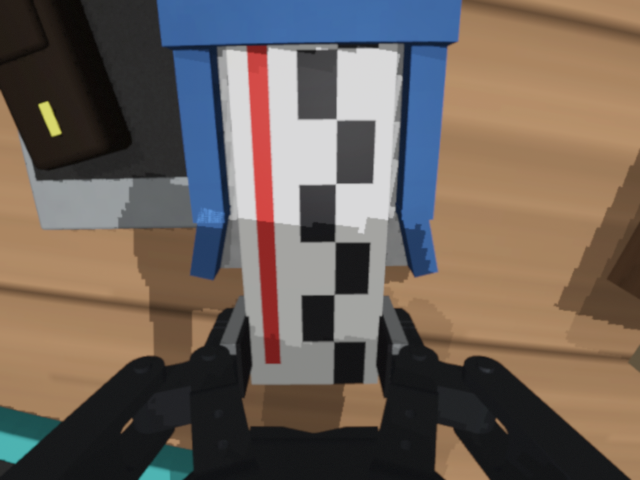

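Stopped dead at 5 N. One firmer push (~9 N), then relax and open.

Request:
play_rows(
  commands=[
    {"dx": 0.15, "dy": 0, "dz": -0.02, "rx": 0, "ry": 0, "rz": 0, "claw": 1},
    {"dx": 0.18, "dy": 0, "dz": -0.02, "rx": 0, "ry": 0, "rz": 0, "claw": 1},
    {"dx": 0.18, "dy": 0, "dz": -0.02, "rx": 0, "ry": 0, "rz": 0, "claw": 1},
  ],
)

```text
time: 16.15
tool_pos: [0.5163, 0.1121, 0.0475]
tool_rot: [0.001, 0.998, 0.066, -0.007]
contact_force: [-8.1, -2.0, 5.6]
gripper_width: 0.562
```

```bash
python3 -c "
from h import *
rep()"
```

```text
t 16.15 along -0.0295 lat -0.0001 z 0.0475 nose 0.0910 [-8.09 -1.99  5.64] [-0.184  1.13   0.07 ] [0.001 0.013 0.001]
```

Seated firmly at 8 N, no further travel. Relaxing and opening.

Request:
play_rows(
  commands=[
    {"dx": 0.02, "dy": 0, "dz": 0, "rx": 0, "ry": 0, "rz": 0, "claw": 1},
    {"dx": 0.02, "dy": 0, "dz": 0, "rx": 0, "ry": 0, "rz": 0, "claw": 1},
  ],
)

```text
time: 16.35
tool_pos: [0.5162, 0.1121, 0.0475]
tool_rot: [0.001, 0.998, 0.066, -0.007]
contact_force: [-4.0, -0.9, 4.6]
gripper_width: 0.56
```

Request:
play_rows(
  commands=[
    {"dx": 0.02, "dy": 0, "dz": 0, "rx": 0, "ry": 0, "rz": 0, "claw": 0.3},
    {"dx": 0.02, "dy": 0, "dz": 0, "rx": 0, "ry": 0, "rz": 0, "claw": 0.3},
    {"dx": 0, "dy": 0, "dz": 0, "rx": 0, "ry": 0, "rz": 0, "claw": 0.1},
    {"dx": 0, "dy": 0, "dz": 0, "rx": 0, "ry": 0, "rz": 0, "claw": 0.1},
  ],
)

```text
time: 16.75
tool_pos: [0.5164, 0.1121, 0.0476]
tool_rot: [0.001, 0.998, 0.066, -0.007]
contact_force: [-0.4, 0.2, -0.1]
gripper_width: 0.901
```

```bash
python3 -c "
from h import *
rep()
np.save('T14.npy',tool());cv2.imwrite('pics/w14.png',grab_frame('wrist'))"
```

```text
t 16.75 along -0.0294 lat -0.0000 z 0.0476 nose 0.0911 [-0.36  0.15 -0.12] [0.045 0.058 0.026] [0.002 0.014 0.001]
```

View pics/w14.png

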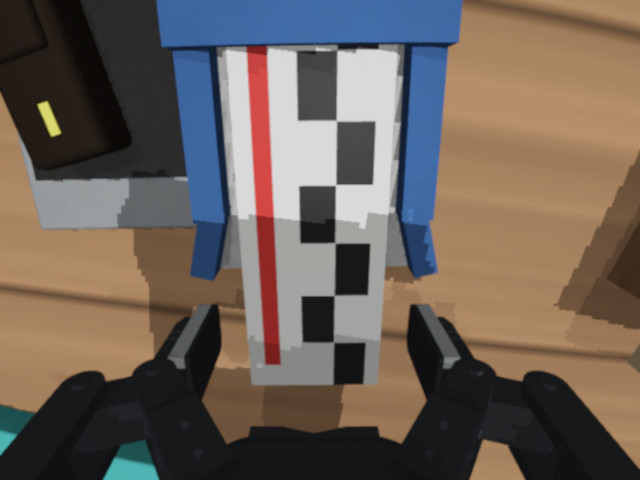

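Released; the scale did not move (end still at row 384). Withdraw straight up.

Request:
play_rows(
  commands=[
    {"dx": 0, "dy": 0, "dz": -0.5, "rx": 0, "ry": 0, "rz": 0, "claw": 0},
    {"dx": 0, "dy": 0, "dz": -2, "rx": 0, "ry": 0, "rz": 0, "claw": 0},
    {"dx": 0, "dy": 0, "dz": -5, "rx": 0, "ry": 0, "rz": 0, "claw": 0},
    {"dx": 0, "dy": 0, "dz": -9, "rx": 0, "ry": 0, "rz": 0, "claw": 0},
    {"dx": 0, "dy": 0, "dz": -13, "rx": 0, "ry": 0, "rz": 0, "claw": 0},
  ],
)

```text
time: 17.3
tool_pos: [0.5179, 0.1125, 0.18]
tool_rot: [0.001, 0.998, 0.066, -0.007]
contact_force: [1.5, 0.5, 0.0]
gripper_width: 0.999
```

Request:
play_rows(
  commands=[
    {"dx": 0, "dy": 0, "dz": -3, "rx": 0, "ry": 0, "rz": 0, "claw": 0},
    {"dx": 0, "dy": 0, "dz": -3, "rx": 0, "ry": 0, "rz": 0, "claw": 0},
  ],
)

```text
time: 17.5
tool_pos: [0.5219, 0.113, 0.2184]
tool_rot: [0.001, 0.998, 0.066, 0.0]
contact_force: [-0.5, 0.6, 0.0]
gripper_width: 0.999
```

```bash
python3 -c "
from h import *
rep()
np.save('T15.npy',tool());cv2.imwrite('pics/w15.png',grab_frame('wrist'))
i=grab_frame('scene');cv2.imwrite('pics/s15.png',cv2.resize(i[200:320,280:400],None,fx=5,fy=5,interpolation=cv2.INTER_CUBIC))"
```

```text
t 17.50 along -0.0238 lat 0.0000 z 0.2184 nose 0.0967 [-0.48  0.58  0.01] [-0.015  0.039 -0.064] [0.002 0.    0.001]
```

View pics/w15.png

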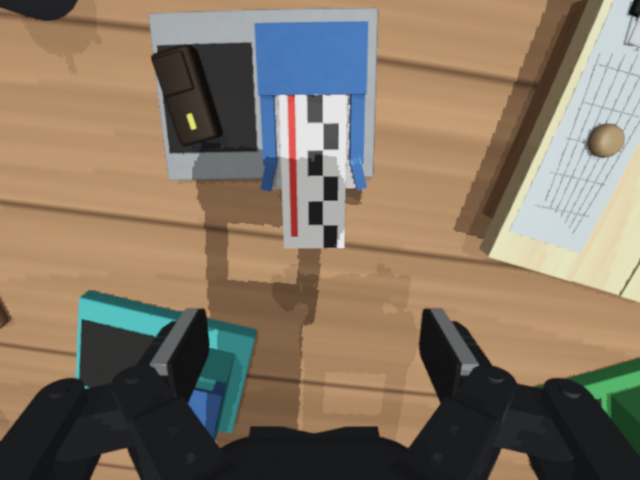

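View pics/s15.png

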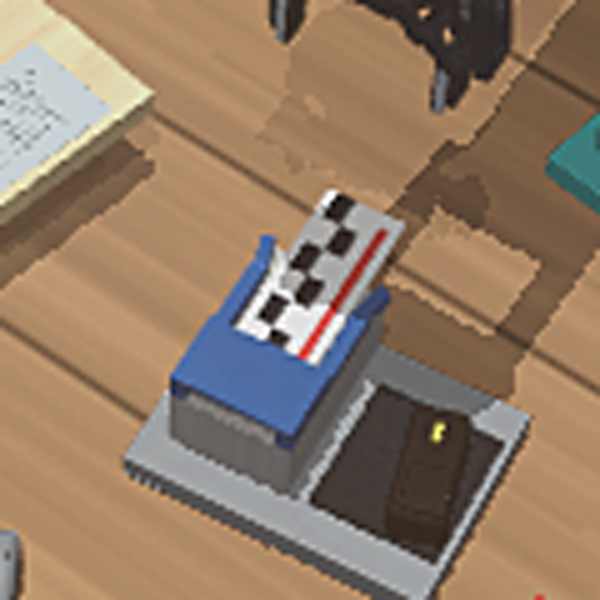

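Run:
```python
from h import *
np.set_printoptions(precision=4,suppress=True)
T=np.load('T15.npy')
P=ray('wrist',[(284,248),(344.5,248),(277,96),(348,96),(323,201),(323,124)],.07,T);d=np.array([.98994,.14152])
r=P[:,:2]-[.5455,.1163];print(np.c_[r@d,r@[-d[1],d[0]]])
v=P[2]-P[0];w=P[3]-P[1];print(np.arctan2(v[1],v[0]),np.arctan2(w[1],w[0]))
```

```text
[[-0.0493  0.0252]
 [-0.0499 -0.0252]
 [ 0.0701  0.0262]
 [ 0.0695 -0.0261]
 [-0.0096 -0.0074]
 [ 0.0497 -0.0076]]
0.1505223098190432 0.13467139962499683
```

```bash
python3 -c "
from plant import ticket,monitor
print(monitor.state()['contact_force']);print(ticket.job_done())"
```

```text
[ 0.01018668  0.23740516 -0.17506444]
the job is handed in; nothing more can be done
None
```

The photo scale is in its seat on the grey stage, pushed home against the stop and released, and I handed the job in at about 17.6 s.

- **Slide and lift:** I dragged the scale along the groove with shut fingers pressing about 6–8 N. It stuck out 41 mm, and I pinched it there by its long sides and lifted it off without it shifting in the grip.
- **Insertion:** I laid its front end on the seat and slid it under the blue bridge. It met the stop with that end about 91 mm behind the mouth. I pushed to about 8 N and it went no further. The upward reading rose to about 5.6 N during that push, well under the 25 N limit.
- **Last checks:** The last view shows the scale straight and centred, with 49.6 mm out of the mouth. That puts its far end at 90.4 mm, which agrees with where the stop was felt. The checks measured 59.3 mm over a 60 mm span, so it looks flat within about 1 mm.
- **Surroundings:** The gripper is clear above with no force reading. The find and the pebble look untouched in the last pictures. The tape, trowel, brush, bowl and pencils I kept clear of but did not photograph again at the end. No check failed or disagreed.

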